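# Charge a bench ball mill with a weighed-out set of grinding balls

### The arm

A 7-joint arm with a two-finger parallel gripper is mounted at the origin on the work surface. World frame = base frame: x ahead of the robot, y to its left, z up, the work surface at z = 0. Lengths are in m, angles in rad, forces in N, time in s.
With the tool pointing down it reaches from about 0.425 to 1.025 m from the base axis. Payload 3.6 kg.
Tool frame: the origin (TCP) lies on the mounting face of the last link; the fingertips stand 173 mm ahead of it and the grasp point (between the pads) lies 155 mm ahead of it (env.tip_extent is the z of the fingertips in the tool frame, in m); z points along the fingers, x is the direction in which the jaws open and shut, and the axes are right-handed (so a half turn about z gives the same grasp; the last joint's range is limited). The gripper opens to 85 mm and grips with 20 to 120 N. Pads are 22 mm wide; open, the fingers measure 114 mm over their backs; the gripper's body (76 mm by 85 mm) begins 54 mm behind the grasp point. The pads swing forward as they close: fully open they stand 13 mm farther back than shut.
Start: joints at [-1.343, 0.591, 0.048, 1.609, -0.033, 0.943, -0.034], TCP at [0.229, 0.688, 0.405] pointing down, gripper open.
Joint ranges: [-2.69, 2.69], [-0.47, 2.24], [-1.27, 1.36], [0.19, 2.51], [-1.53, 4.68], [0.08, 2.07], [-3.09, 3.09]. Speed limits (rad/s): [2.57, 2.57, 3.14, 3.14, 3.14, 3.14, 3.14].

### API

Orientations are given as a rotation vector (axis times angle).
In Python, from rig import env gives the robot as it stands. The module is installed in compiled form; this text tells all that it offers.
- The arm moves only by the tool carry_out, never from a script. Its argument "commands" is a list of rows, each a list of 7 numbers: the gripper's target within -1 to 1 (fully open at 1, half-way at 0, shut at -1), then the shift along the world's x, y, z in mm, then the turn, a rotation vector about the world's x, y, z in degrees. In form: [[grip, tx, ty, tz, rx, ry, rz], ...]. A call has 1 to 20 rows; each row shifts and turns the pose as measured when the row begins; what a row does not reach is not made up. A row lasts 1/8 s, in which the tool goes at most 62.5 mm and 10.7 degrees, less where a joint would pass 70% of its speed; a pose out of reach is approached as far as the arm can. A call with a gripper value outside its range is refused whole. The fingers move at their own pace and stop on an object; "newtons" is the grip in N (left out, the last holds). Time passes only in rows, so rows that do not move let the fingers close. It gives the time, the measured TCP pose, the force and the opening at its end, in the units of the state.
- env.state(): the state, without advancing time (a new reading comes with each control period).
- env.get_image(name): name is "scene" or "top" or "wrist"; returns a dict with "img" (420x560x3 uint8, blue, green, red), "range_z" (420x560 float32, m along the optical axis (not along the pixel's ray), 0 where there is no reading), "mtx" (3x3 intrinsics, pixels), "extrinsics" (4x4, takes a point from world to camera coordinates). Camera axes: x right, y up, looking along -z (the intrinsics and any distortion apply to the point x, -y, -z); pixel columns grow to the right and rows downward; lengths in m; the calibration is good to about 2 mm. The wrist camera is an equidistant fisheye: a pixel r from the principal point sees the ray r / f radians off the axis. A picture is of the moment at which its call begins.
- env.sign_off(): hands the job in, once; it reports no verdict.
The state is a dict: "time_s": time; "joint_positions": joint angles; "joint_velocities": joint speeds; "tau": joint torques, N m; "tcp_pos": TCP position; "tool_rot": TCP orientation; "ft_force": force on the tool from outside, world axes, zero at the start; "ft_torque": the same for the moment, N m; "finger_gap": finger opening in m.
Only numpy, scipy, OpenCV 4.12 (cv2) and the standard library are available. Lean on these libraries where they do the work, as an engineer would, in place of code of your own. Each camera call takes 0.05 s, during which the arm holds its last target.

### The job

Put every steel grinding ball that lies in the flat tray into the handled cup on the weighing scale, then carry the cup to the mill, bring its lip right down to the mill's bowl before tipping it, and pour all the balls into the bowl so that none gets away. Hang the empty cup by its handle on the hook of the stand and, last of all, switch the mill on at its rocker switch, leaving everything else on the bench where it was. The cup or a ball may get knocked aside meanwhile; a ball that goes astray must end in the bowl with the others.

Things in the scene. Friction and masses are not known exactly. Their poses are not given: they have to be found in the camera images.
- ball0_center (a point): Centre of a steel grinding ball, 22 mm in diameter, 44 g, polished and slippery, so it rolls easily; it lies in the tray at the start. Three to five of the five balls are present in a run; an absent ball reads None.
- ball1_center (a point): Centre of a steel grinding ball, 22 mm in diameter, 44 g, polished and slippery, so it rolls easily; it lies in the tray at the start. Three to five of the five balls are present in a run; an absent ball reads None.
- ball2_center (a point): Centre of a steel grinding ball, 22 mm in diameter, 44 g, polished and slippery, so it rolls easily; it lies in the tray at the start. Three to five of the five balls are present in a run; an absent ball reads None.
- ball3_center (a point): Centre of a steel grinding ball, 22 mm in diameter, 44 g, polished and slippery, so it rolls easily; it lies in the tray at the start. Three to five of the five balls are present in a run; an absent ball reads None.
- ball4_center (a point): Centre of a steel grinding ball, 22 mm in diameter, 44 g, polished and slippery, so it rolls easily; it lies in the tray at the start. Three to five of the five balls are present in a run; an absent ball reads None.
- tray_floor (a point): Centre of the floor of the flat black plastic tray (fixed), 4 mm above the table. The tray is 200 mm along its x axis and 150 mm along its y axis, with a lip 4 mm thick that stands 6 mm above the tray floor.
- scale_pan (a point): Centre of the top of the weighing scale's steel pan (fixed), 40 mm above the table; the flat pan is 170 by 170 mm. The cup stands on it at the start. z is up.
- cup_mid (a point): Centre of the steel cup, half-way up on its axis. The cup is straight and round: 68 mm outside diameter, 80 mm high, walls 3 mm, bottom 4 mm thick, about 0.16 kg empty (varies); z points to its mouth, y to the side where the handle is. It can be gripped across its outside, the handle then being between the fingers' sides.
- cup_mouth (a point): Centre of the cup's mouth, at rim height, 40 mm above cup_mid along the cup's z.
- cup_handle (a point): Middle of the opening inside the cup's handle, 53 mm from the cup's axis along its y and 45 mm above the bottom. The handle is a rectangular loop of 8 mm round bar in the cup's y-z plane: bar centre lines 18 mm and 72 mm above the bottom, outer upright 72 mm from the axis. The clear opening is about 34 mm wide (from the cup's wall to the outer upright) and 46 mm high.
- bowl_rim (a point): Centre of the mouth of the mill's open steel grinding bowl, at rim height, 141 mm above the table. The bowl is fixed on the mill: 140 mm outside diameter at the rim, 50 mm deep overall, wall 4 mm, narrowing to 104 mm at its foot, inner floor 45 mm below the rim. The mill's housing under it is 220 by 180 mm and 85 mm high; z is up, -x points to the mill's front, where the rocker switch is.
- hook_seat (a point): Top of the hook's straight bar, 55 mm in front of the axis of the stand's post, where the handle is to hang; 204 mm above the table. The hook is an 8 mm round bar that runs level from the post along the -x axis of this point to 78 mm from the post, then turns up: the end of its tip is 94 mm from the post axis, with its top 226 mm above the table. The post is 16 mm thick, its top 220 mm high; the round foot is 100 mm across and 12 mm high. Fixed.
- switch_near (a point): Point on top of the raised, near end of the mill's rocker switch, where it is to be pushed down. The black rocker is 46 mm long (along its x, which points from this end to the pivot) and 28 mm wide; this point lies 15.5 mm from the pivot and goes down by about 7 mm when the switch flips. About 106 mm above the table when off.
- switch (a joint): Angle of the rocker switch: 0 is off (near end raised), 0.44 rad is on (near end down). It snaps over past the middle, 0.22; the push needed on the near end is 4 to 5 N.

How it is judged:
By the outcome, as a careful person would: the job done as asked, in the order asked, and still so for the second after the job is handed in, with the robot touching nothing.
Of ball0, ball1, ball2, ball3, ball4 only 3 to 5 are there at a start; the rules pass over those that are not, and their reading is None.
At some moment in a run one of cup, ball0, ball1, ball2, ball3, ball4 may be knocked a few centimetres aside while the robot is not near it.
It also fails if it takes over 210 s, if anything falls off the work surface, if the arm or the gripper's body presses on something with over 40 N, if the wrist force passes 120 N, or if a joint passes its speed limit or range.

## Working session

There is one attempt and no reset: what is moved stays moved. The work goes in short steps, Python scripts to look and compute and a tool call to move; the robot and the scene stay as the last step left them, time stands still between calls to the robot, and variables do not carry over. Pictures are saved under pics/ and viewed, and the job is handed in when it is done.

Besides the shell and the picture viewer there is one more tool, called after "Call:" in YAML: its name, and indented under it one key for each argument. carry_out: Moves the arm, as the interface text tells. Its arguments: {"type":"object","properties":{"commands":{"type":"array"},"newtons":{"type":"number"}},"required":["commands"]}

```bash
mkdir -p pics; cat > h.py <<'E'
import numpy as np, cv2
from rig import env
from scipy.spatial.transform import Rotation as R
def snap(name,fn):
    d=env.get_image(name); cv2.imwrite('pics/'+fn,d['img']); np.savez('pics/'+fn+'.npz',**d); return d
def ray(d,u,v):
    K=d['mtx']; T=d['extrinsics']; x=(u-K[0,2])/K[0,0]; y=(v-K[1,2])/K[1,1]
    dc=np.array([x,-y,-1.]); Rm=T[:3,:3]; o=-Rm.T@T[:3,3]; return o,Rm.T@dc
def onz(d,u,v,z):
    o,r=ray(d,u,v); return o+r*(z-o[2])/r[2]
def pt(d,u,v):
    o,r=ray(d,u,v); return o+r*d['range_z'][int(round(v)),int(round(u))]
def cloud(d):
    h,w=d['range_z'].shape; u,v=np.meshgrid(np.arange(w),np.arange(h)); K=d['mtx'];T=d['extrinsics']
    z=d['range_z']; c=np.stack([(u-K[0,2])/K[0,0]*z,-(v-K[1,2])/K[1,1]*z,-z],-1)
    return (c-T[:3,3])@T[:3,:3]
E
python3 - <<'E'
from h import *
s=env.state(); print(s)
for n in ['scene','top','wrist']:
    d=snap(n,n+'0.png'); print(n,d['mtx'].round(1).tolist(),d['extrinsics'].round(3).tolist(),d.keys())
E
```

```text
{'time_s': 0.0, 'joint_positions': array([-1.34252195,  0.59210713,  0.048295  ,  1.60983972, -0.03330225,
        0.94271161, -0.03371644]), 'joint_velocities': array([-5.96289616e-04, -4.20010910e-04, -1.09895489e-03, -1.96503286e-04,
       -7.46743029e-05,  6.97921689e-04,  7.58117656e-04]), 'tau': array([-3.69606078e-04, -5.48696315e+01,  1.54660206e+00, -1.98117703e+01,
        9.37736331e-03,  8.86701455e-03, -1.81260225e-05]), 'tcp_pos': array([0.22911069, 0.68737571, 0.40354252]), 'tool_rot': array([ 2.547401  ,  1.83614501, -0.00276348]), 'ft_force': array([ 0.15500945, -0.0876824 , -0.75547019]), 'ft_torque': array([ 0.0141062 ,  0.02910848, -0.01835235]), 'finger_gap': 0.0854042145495363}
scene [[401.6, 0.0, 277.4], [0.0, 401.6, 216.8], [0.0, 0.0, 1.0]] [[0.866, 0.5, 0.002, -0.418], [-0.291, 0.501, 0.815, 0.001], [0.407, -0.706, 0.579, -1.244], [0.0, 0.0, 0.0, 1.0]] dict_keys(['img', 'range_z', 'mtx', 'extrinsics'])
top [[476.0, 0.0, 270.3], [0.0, 476.0, 214.6], [0.0, 0.0, 1.0]] [[0.011, -1.0, 0.016, 0.009], [0.993, 0.012, 0.115, -0.485], [-0.116, 0.014, 0.993, -1.148], [0.0, 0.0, 0.0, 1.0]] dict_keys(['img', 'range_z', 'mtx', 'extrinsics'])
wrist [[325.2, 0.0, 278.1], [0.0, 325.2, 212.0], [0.0, 0.0, 1.0]] [[0.317, 0.949, -0.001, -0.725], [-0.916, 0.305, -0.262, 0.034], [-0.248, 0.084, 0.965, -0.377], [0.0, 0.0, 0.0, 1.0]] dict_keys(['img', 'range_z', 'mtx', 'extrinsics'])
```

View pics/scene0.png

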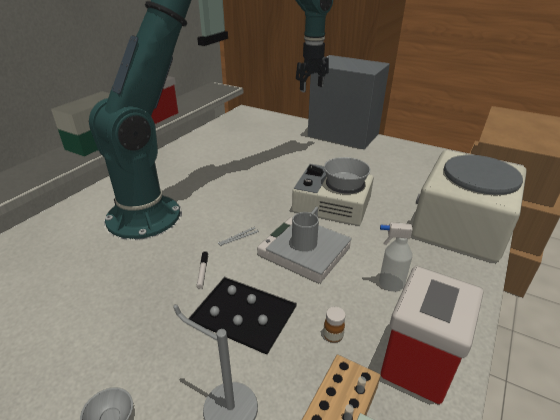

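View pics/top0.png

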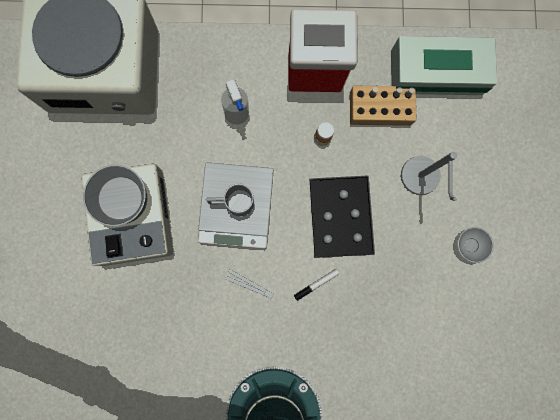

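View pics/wrist0.png

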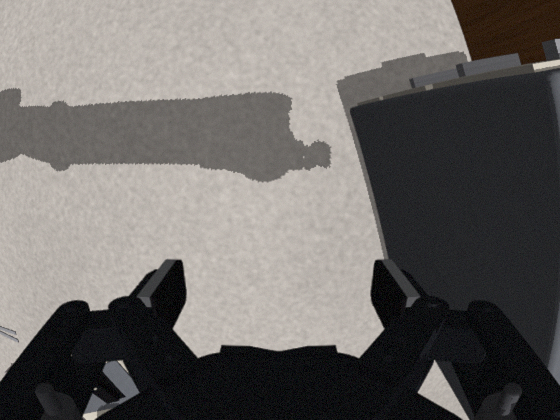

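The top view shows five balls in the tray (around pixel (342,215)), and the cup on the scale at (238,201) with its handle to the left (+y). The mill bowl is at (115,195) with its rocker at (113,245), and the stand's post foot is at (421,175) with its hook pointing down the image (−x).

```bash
cat > m1.py <<'E'
from h import *
d=dict(np.load('pics/top0.png.npz')); im=d['img']; P=cloud(d)
# tray
g=cv2.cvtColor(im,cv2.COLOR_BGR2GRAY)
m=((g<55)).astype(np.uint8); m[:, :300]=0; m[:,385:]=0; m[:170]=0; m[265:]=0
c=max(cv2.findContours(m,0,2)[0],key=cv2.contourArea); r=cv2.minAreaRect(c); b=cv2.boxPoints(r)
print('tray',r,[onz(d,*p,0.010).round(4).tolist() for p in b])
mm=np.zeros_like(m); cv2.drawContours(mm,[cv2.convexHull(c)],-1,1,-1); mm=cv2.erode(mm,np.ones((7,7)))
bm=((g>70)&(mm>0)).astype(np.uint8)
for c in cv2.findContours(bm,0,2)[0]:
    if cv2.contourArea(c)<15: continue
    (u,v),rad=cv2.minEnclosingCircle(c); M=cv2.moments(c); u2,v2=M['m10']/M['m00'],M['m01']/M['m00']
    print('ball',round(u,1),round(v,1),round(rad,1),onz(d,u,v,0.015).round(4),onz(d,u2,v2,0.015).round(4))
def fitc(mask,n):
    p=P[mask]; A=np.c_[2*p[:,:2],np.ones(len(p))]; s=np.linalg.lstsq(A,(p[:,:2]**2).sum(1),rcond=None)[0]
    print(n,s[:2].round(4),np.sqrt(s[2]+s[0]**2+s[1]**2).round(4),len(p),np.median(p[:,2]).round(4))
vv,uu=np.mgrid[:420,:560]
box=lambda a,b,c,e:(uu>a)&(uu<b)&(vv>c)&(vv<e)
fitc(box(205,265,180,225)&(P[...,2]>0.110)&(P[...,2]<0.13),'cup rim')
fitc(box(80,150,160,230)&(P[...,2]>0.137)&(P[...,2]<0.15),'bowl rim')
# hist
for n,bx in [('cupz',box(205,265,180,225)),('bowl',box(80,150,160,230)),('post',box(400,470,140,225))]:
    z=P[bx][:,2]; print(n,np.histogram(z,bins=np.arange(-0.005,0.26,0.01))[0])
h=box(400,470,140,225)&(P[...,2]>0.185); p=P[h]; print('hook',len(p)); 
ii=np.argsort(p[:,0]); print(p[ii][::8].round(3).tolist())
k=box(200,225,190,215)&(P[...,2]>0.095)&(P[...,2]<0.13); print('handle',k.sum(),P[k].mean(0) if k.any() else 0)
E
python3 m1.py
python3 - <<'E'
import cv2
i=cv2.imread('pics/top0.png')
a=cv2.resize(i[140:280,70:270],None,fx=4,fy=4,interpolation=cv2.INTER_CUBIC); cv2.imwrite('pics/c1.png',a)
a=cv2.resize(i[140:270,300:500],None,fx=4,fy=4,interpolation=cv2.INTER_CUBIC); cv2.imwrite('pics/c2.png',a)
E
```

```text
tray ((341.1947021484375, 216.42034912109375), (78.69200134277344, 59.53451919555664), 86.18592071533203) [[0.5784, -0.082, 0.01], [0.5907, -0.2332, 0.01], [0.3918, -0.2437, 0.01], [0.3803, -0.0953, 0.01]]
ball 327.7 238.3 4.0 [ 0.4285 -0.1286  0.015 ] [ 0.4281 -0.1282  0.015 ]
ball 357.5 236.8 4.1 [ 0.4331 -0.2031  0.015 ] [ 0.4331 -0.2028  0.015 ]
ball 327.7 215.7 4.0 [ 0.4852 -0.1288  0.015 ] [ 0.4854 -0.1286  0.015 ]
ball 355.0 212.9 4.2 [ 0.4931 -0.1975  0.015 ] [ 0.4935 -0.1972  0.015 ]
ball 343.5 193.8 4.1 [ 0.5411 -0.1689  0.015 ] [ 0.5416 -0.1688  0.015 ]
cup rim [0.5104 0.1029] 0.0369 216 0.1189
bowl rim [0.5114 0.3651] 0.0667 473 0.1414
cupz [   0    0    0    6 1845  269   75   38   34   41   39   57  180    2
    0    0    0    0    0    0    0    0    0    0    0    0]
bowl [ 588   41    0    0    0    0    0    0  274  997 1425  266  277  332
  507   29    0    0    0    0    0    0    0    0    0    0]
post [4088 1034  159   12    9   11    9   11   12   14   10   13   13   10
   13   14   13   12   15   15  111   65   59    7    0    0]
hook 289
[[0.348, 0.032, 1.196
[... 196 characters left out ...]
 -0.363, 0.206], [0.522, -0.368, 0.203], [0.526, -0.367, 0.203], [0.53, -0.364, 0.204], [0.534, -0.362, 0.204], [0.538, -0.365, 0.207], [0.543, -0.362, 0.203], [0.547, -0.366, 0.206], [0.552, -0.367, 0.204], [0.556, -0.363, 0.204], [0.56, -0.363, 0.204], [0.565, -0.367, 0.204], [0.57, -0.366, 0.202], [0.573, -0.363, 0.204], [0.577, -0.363, 0.205], [0.582, -0.363, 0.204], [0.586, -0.366, 0.186], [0.587, -0.366, 0.22], [0.588, -0.361, 0.187], [0.589, -0.364, 0.192], [0.59, -0.361, 0.188], [0.591, -0.362, 0.22], [0.593, -0.361, 0.196], [0.594, -0.363, 0.218], [0.595, -0.36, 0.204], [0.597, -0.36, 0.198], [0.598, -0.369, 0.219], [0.601, -0.363, 0.19]]
handle 76 [0.50954639 0.14191216 0.11618813]
```

View pics/c1.png

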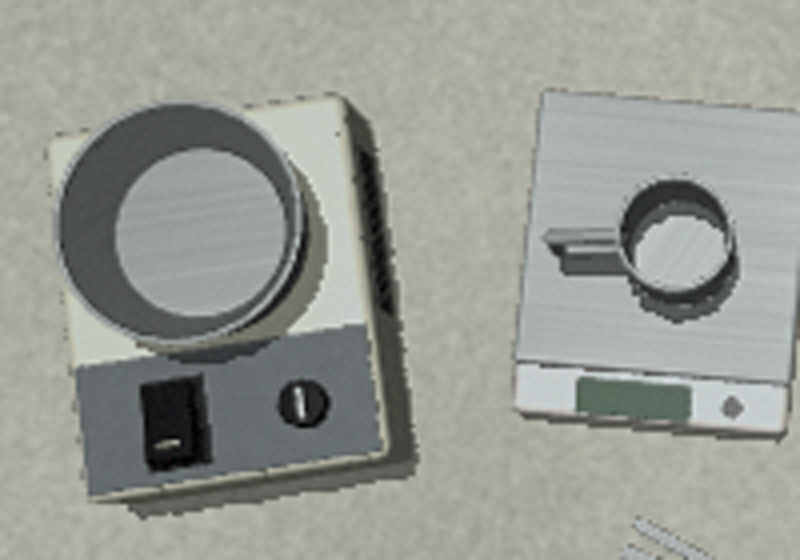

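View pics/c2.png

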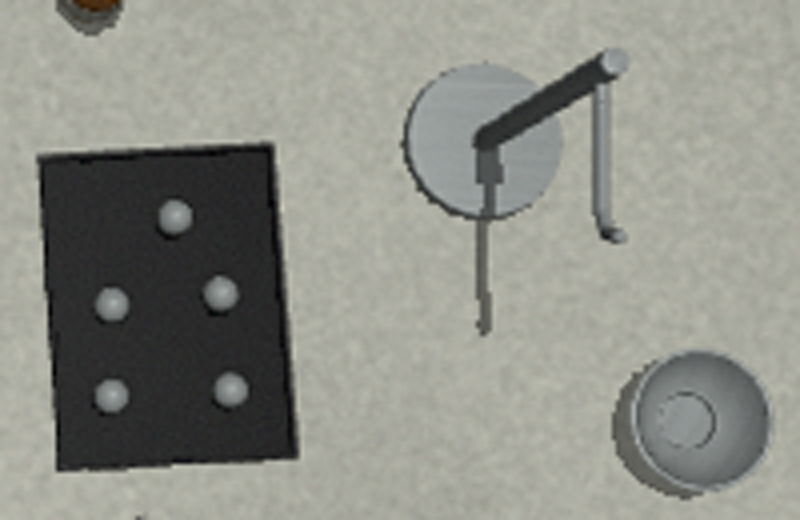

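Call:
carry_out:
  commands:
    - [0,28,-42,0,0,0,2]
    - [0,28,-42,0,0,0,2]
    - [0,28,-42,0,0,0,2]
    - [0,28,-42,0,0,0,2]
    - [0,28,-42,0,0,0,2]
    - [0,28,-42,0,0,0,2]
    - [0,28,-42,0,0,0,2]
    - [0,28,-42,0,0,0,2]
    - [0,4,-48,0,0,0,2]
    - [0,4,-48,0,0,0,0]
    - [0,4,-48,0,0,0,0]
    - [0,4,-48,0,0,0,0]
    - [0,4,-48,0,0,0,0]
    - [0,4,-48,0,0,0,0]
    - [0,4,-48,0,0,0,0]
    - [0,4,-48,0,0,0,0]
    - [0,4,-48,0,0,0,0]
    - [0,4,-48,0,0,0,0]
    - [0,0,0,0,0,0,0]
  newtons: 40

```text
time_s: 2.52
tcp_pos: [0.4945, -0.1566, 0.4012]
tool_rot: [2.215, 2.223, -0.004]
ft_force: [0.5, 0.7, 0.5]
finger_gap: 0.0427
```

```bash
cat >> h.py <<'E'
import json
def log():
    s=env.state(); 
    open('log.jsonl','a').write(json.dumps([list(map(float,s['joint_positions'])),list(map(float,s['tcp_pos'])),list(map(float,s['tool_rot']))])+'\n')
    return s
def balls(d,lo=70):
    im=d['img']; g=cv2.cvtColor(im,cv2.COLOR_BGR2GRAY); out=[]
    m=np.zeros_like(g); cv2.fillPoly(m,[np.array([[313,182],[366,180],[371,250],[317,253]])],1)
    for c in cv2.findContours(((g>lo)&(m>0)).astype(np.uint8),0,2)[0]:
        if cv2.contourArea(c)<15: continue
        (u,v),rad=cv2.minEnclosingCircle(c); out.append((onz(d,u,v,0.015).round(4)[:2].tolist(),round(rad,1)))
    return out
def cup(d):
    P=cloud(d); vv,uu=np.mgrid[:420,:560]; k=(uu>195)&(uu<280)&(vv>165)&(vv<245)&(P[...,2]>0.112)&(P[...,2]<0.128)
    p=P[k][:,:2]
    c=np.median(p,0)
    from scipy.optimize import least_squares
    f=lambda c:np.hypot(*(p-c).T)-0.0325
    s=least_squares(f,c,loss='soft_l1',f_scale=0.001).x
    far=p[np.hypot(*(p-s).T)>0.042]; h=far.mean(0)-s if len(far) else [0,0]
    return s.round(4),len(p),len(far),np.degrees(np.arctan2(h[1],h[0])).round(1)
E
cat > look.py <<'E'
from h import *; import sys
d=snap('top',sys.argv[1]); print(balls(d)); print('cup',cup(d)); s=log(); print(s['tcp_pos'].round(4),s['ft_force'].round(1),s['finger_gap'])
E
python3 - <<'E'
from h import *
d=dict(np.load('pics/top0.png.npz')); print(balls(d),cup(d))
E
python3 look.py t1.png; python3 -c "
from h import *
snap('wrist','w1.png')"
```

```text
[([0.4285, -0.1286], 4.0), ([0.4331, -0.2031], 4.1), ([0.4852, -0.1288], 4.0), ([0.4931, -0.1975], 4.2), ([0.5411, -0.1689], 4.1)] (array([0.5112, 0.0916]), 211, 49, np.float64(91.7))
[([0.428, -0.1282], 3.8), ([0.4326, -0.2031], 4.0), ([0.4857, -0.1284], 4.3), ([0.493, -0.1972], 4.4), ([0.5481, -0.1517], 7.6)]
cup (array([0.5112, 0.0915]), 212, 47, np.float64(91.8))
[ 0.4946 -0.1542  0.401 ] [ 0.   1.6 -0.1] 0.04266622381775341
```

View pics/w1.png

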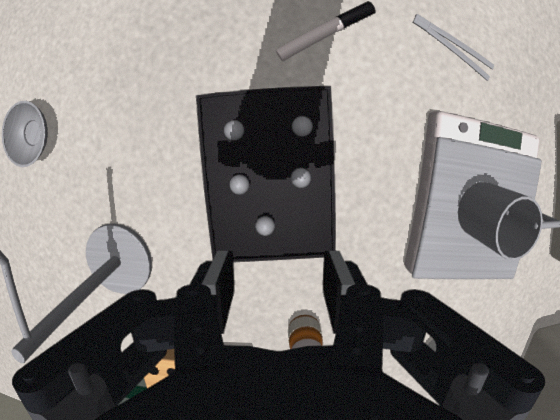

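View pics/t1.png

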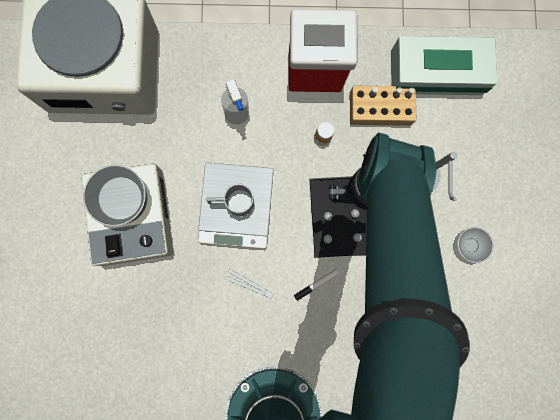

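Call:
carry_out:
  commands:
    - [0,23,-7,-40,0,0,0]
    - [0,23,-7,-40,0,0,0]
    - [0,0,0,-40,0,0,0]
    - [0,0,0,-40,0,0,0]
    - [0,0,0,-10,0,0,0]
    - [0,0,0,0,0,0,0]

```text
time_s: 3.38
tcp_pos: [0.5445, -0.1551, 0.2278]
tool_rot: [2.191, 2.252, 0.011]
ft_force: [0.5, 0.4, -0.4]
finger_gap: 0.0427
```

```bash
python3 -c "
from h import *
s=log(); print(s['tcp_pos'].round(4),R.from_rotvec(s['tool_rot']).as_matrix().round(3))
snap('wrist','w2.png')"
```

```text
[ 0.5445 -0.1551  0.2278] [[-0.027  1.     0.005]
 [ 1.     0.027  0.005]
 [ 0.005  0.005 -1.   ]]
```

View pics/w2.png

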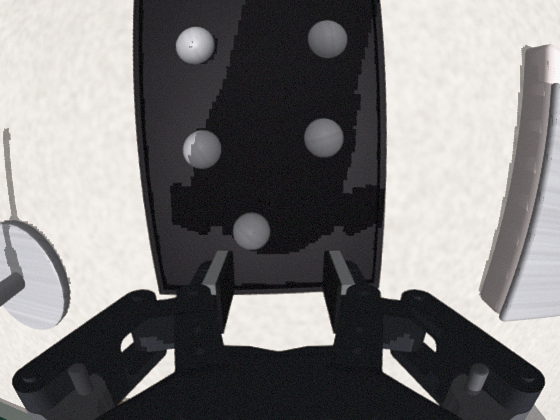

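```bash
cat >> h.py <<'E'
def wray(d,u,v):
    K=d['mtx']; T=d['extrinsics']; a=np.array([u-K[0,2],v-K[1,2]]); r=np.hypot(*a); th=r/K[0,0]
    dc=np.array([np.sin(th)*a[0]/r,-np.sin(th)*a[1]/r,-np.cos(th)]); Rm=T[:3,:3]; return -Rm.T@T[:3,3],Rm.T@dc
def wonz(d,u,v,z):
    o,r=wray(d,u,v); return (o+r*(z-o[2])/r[2]).round(4)
E
python3 -c "
from h import *
d=dict(np.load('pics/w2.png.npz'))
for p in [(252,231),(202,149),(324,138),(195,45),(327,39)]: print(wonz(d,*p,.015))
T=d['extrinsics']; print(-T[:3,:3].T@T[:3,3])"
```

```text
[ 0.5413 -0.1682  0.015 ]
[ 0.4935 -0.1971  0.015 ]
[ 0.4859 -0.1288  0.015 ]
[ 0.4334 -0.2023  0.015 ]
[ 0.4291 -0.1288  0.015 ]
[ 0.47921791 -0.15550428  0.19606956]
```

Call:
carry_out:
  commands:
    - [0,-3,-13,0,0,0,0]
    - [0,0,0,0,0,0,0]
    - [0,0,0,0,0,0,0]

```text
time_s: 3.8
tcp_pos: [0.5424, -0.1698, 0.2321]
tool_rot: [2.187, 2.246, 0.016]
ft_force: [0.2, -0.3, 0.4]
finger_gap: 0.0426
```

Call:
carry_out:
  commands:
    - [0,-1,1,-25,0,0,0]
    - [0,0,0,-20,0,0,0]
    - [0,0,0,-5,0,0,0]
    - [0,0,0,0,0,0,0]

```text
time_s: 4.3
tcp_pos: [0.5425, -0.1695, 0.1836]
tool_rot: [2.185, 2.241, 0.021]
ft_force: [0.3, 0.0, -0.3]
finger_gap: 0.0426
```

Call:
carry_out:
  commands:
    - [0,-1,1,-4,0,0,0]
    - [-0.5,0,0,0,0,0,0]
    - [-1,0,0,0,0,0,0]
    - [-1,0,0,0,0,0,0]
    - [-1,0,0,0,0,0,0]
    - [-1,0,0,0,0,0,0]

```text
time_s: 5.05
tcp_pos: [0.5421, -0.1686, 0.1812]
tool_rot: [2.183, 2.24, 0.023]
ft_force: [-0.2, -0.1, -0.3]
finger_gap: 0.019
```

Call:
carry_out:
  commands:
    - [-1,0,0,25,0,0,0]
    - [-1,0,0,25,0,0,0]
    - [-1,0,0,0,0,0,0]

```text
time_s: 5.42
tcp_pos: [0.5418, -0.1685, 0.2317]
tool_rot: [2.184, 2.241, 0.022]
ft_force: [-0.1, 0.8, -1.5]
finger_gap: 0.0189
```

```bash
python3 -c "
from h import *
s=log(); print(s['tcp_pos'].round(4),s['finger_gap'],R.from_rotvec(s['tool_rot']).as_matrix().round(3)[:,2])
snap('wrist','w3.png')"
```

```text
[ 0.5418 -0.1685  0.2317] 0.01886744134933347 [ 0.019  0.001 -1.   ]
```

View pics/w3.png

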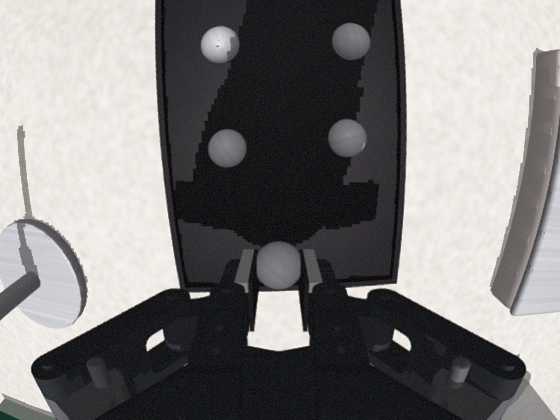

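Call:
carry_out:
  commands:
    - [-1,0,5,40,0,0,0]
    - [-1,-4,25,40,0,0,0]
    - [-1,-5,40,10,0,1,0]
    - [-1,-5,40,0,0,0,0]
    - [-1,-5,40,0,0,0,0]
    - [-1,-5,40,0,0,0,0]
    - [-1,-4,35,0,0,0,0]
    - [-1,-3,20,0,0,0,0]
    - [-1,0,5,0,0,0,0]
    - [-1,0,0,0,0,0,0]

```text
time_s: 6.72
tcp_pos: [0.506, 0.0881, 0.313]
tool_rot: [-2.187, -2.24, 0.017]
ft_force: [0.1, -0.0, -0.4]
finger_gap: 0.0193
```

```bash
python3 look.py t2.png; python3 -c "
from h import *
s=env.state(); print(R.from_rotvec(s['tool_rot']).as_matrix().round(3))"
```

```text
[([0.4289, -0.1282], 4.1), ([0.433, -0.2024], 4.3), ([0.4857, -0.1287], 4.4), ([0.4933, -0.1971], 4.3)]
[[-0.023  1.    -0.016]
 [ 1.     0.023 -0.   ]
 [ 0.    -0.016 -1.   ]]
  return _methods._mean(a, axis=axis, dtype=dtype,
  ret = um.true_divide(
Traceback (most recent call last):
  File "look.py", line 2, in <module>
    d=snap('top',sys.argv[1]); print(balls(d)); print('cup',cup(d)); s=log(); print(s['tcp_pos'].round(4),s['ft_force'].round(1),s['finger_gap'])
                                                            ~~~^^^
  File "h.py", line 35, in cup
    s=least_squares(f,c,loss='soft_l1',f_scale=0.001).x
      ~~~~~~~~~~~~~^^^^^^^^^^^^^^^^^^^^^^^^^^^^^^^^^^
ValueError: Initial guess is outside of provided bounds
```

Call:
carry_out:
  commands:
    - [-1,5,3,-9,0,0,0]
    - [-1,0,0,-8,0,0,0]
    - [-1,0,0,0,0,0,0]

```text
time_s: 7.15
tcp_pos: [0.5117, 0.088, 0.2944]
tool_rot: [-2.194, -2.234, 0.019]
ft_force: [-0.3, -0.9, -0.2]
finger_gap: 0.0192
```

Call:
carry_out:
  commands:
    - [-1,1,4,0,0,-0.5,0]
    - [-1,0,0,0,0,0,0]

```text
time_s: 7.4
tcp_pos: [0.5129, 0.0918, 0.2943]
tool_rot: [-2.199, -2.238, 0.009]
ft_force: [-0.4, 0.5, 0.0]
finger_gap: 0.0195
```

```bash
python3 -c "
from h import *
s=log(); print(s['tcp_pos'].round(4),s['finger_gap'],R.from_rotvec(s['tool_rot']).as_matrix().round(3)[:,2])
snap('wrist','w4.png')"
```

```text
[0.5129 0.0918 0.2943] 0.019465764248712887 [-0.007 -0.001 -1.   ]
```

View pics/w4.png

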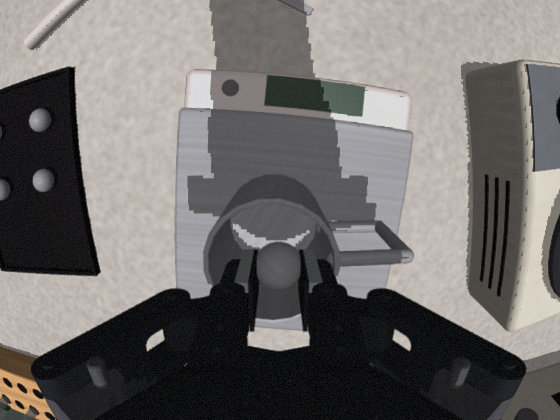

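Call:
carry_out:
  commands:
    - [-1,0,0,-6,0,0,0]
    - [-1,0,0,0,0,0,0]
    - [-0.4,0,0,0,0,0,0]
    - [-0.35,0,0,0,0,0,0]
    - [-0.35,0,0,0,0,0,0]
    - [-0.3,0,0,25,0,0,0]
    - [0,0,0,5,0,0,0]
    - [0,0,0,0,0,0,0]

```text
time_s: 8.45
tcp_pos: [0.5127, 0.0916, 0.3186]
tool_rot: [-2.2, -2.238, 0.009]
ft_force: [-0.1, 1.2, 0.2]
finger_gap: 0.0429
```

```bash
python3 -c "
from h import *
s=log(); print(s['tcp_pos'].round(4),s['finger_gap'],R.from_rotvec(s['tool_rot']).as_matrix().round(3)[:,2])
snap('wrist','w5.png')"
```

```text
[0.5127 0.0916 0.3186] 0.04291020423757417 [-0.007 -0.002 -1.   ]
```

View pics/w5.png

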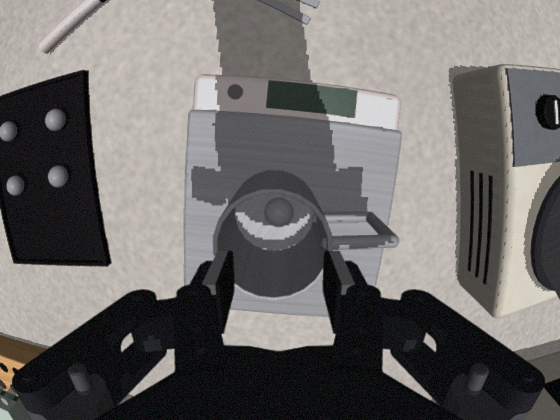

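Call:
carry_out:
  commands:
    - [0,0,-15,0,0,0,0]
    - [0,-4,-35,0,0,0,0]
    - [0,-5,-40,0,0,0,0]
    - [0,-5,-40,0,0,0,0]
    - [0,-5,-40,-20,0,0,0]
    - [0,-5,-30,-30,0,0,0]
    - [0,-3,-15,-30,0,0,0]
    - [0,0,-3,-15,0,0,0]
    - [0,0,0,0,0,0,0]

```text
time_s: 9.62
tcp_pos: [0.4815, -0.1403, 0.2174]
tool_rot: [-2.205, -2.231, 0.018]
ft_force: [0.5, -0.1, -0.0]
finger_gap: 0.0429
```

```bash
python3 -c "
from h import *
s=log(); print(s['tcp_pos'].round(4),s['finger_gap'],R.from_rotvec(s['tool_rot']).as_matrix().round(3))
d=snap('top','t3.png');print(balls(d))"
```

```text
[ 0.4815 -0.1403  0.2174] 0.04287030488472453 [[-0.012  1.    -0.012]
 [ 1.     0.012 -0.005]
 [-0.005 -0.012 -1.   ]]
[([0.428, -0.1269], 3.6), ([0.4359, -0.1631], 16.9), ([0.4988, -0.1068], 4.3), ([0.4551, -0.1983], 27.1)]
```

```bash
python3 -c "
from h import *
snap('wrist','w6.png')"
```

```text
(no output)
```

View pics/w6.png

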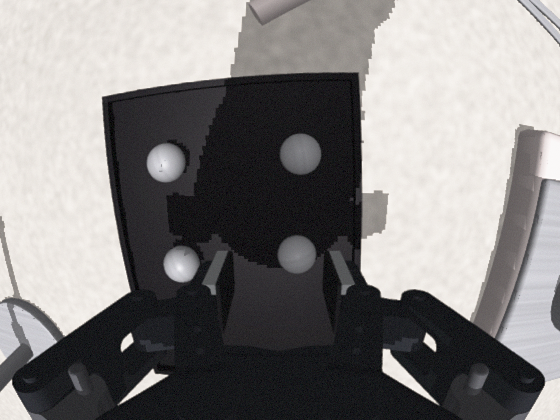

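View pics/t3.png

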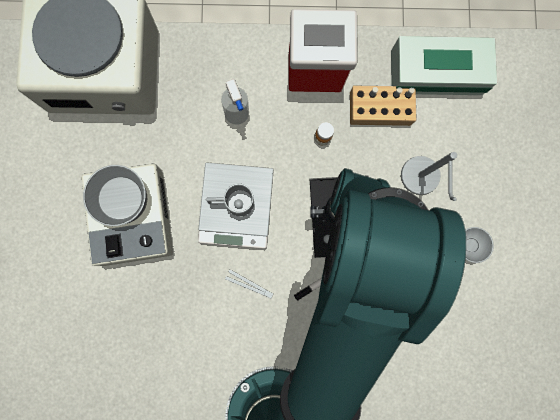

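Call:
carry_out:
  commands:
    - [0,4,11,0,0,-0.5,0]
    - [0,0,0,0,0,0,0]
    - [0,0,0,-20,0,0,0]
    - [0,0,0,0,0,0,0]

```text
time_s: 10.22
tcp_pos: [0.4886, -0.1244, 0.2014]
tool_rot: [2.193, 2.238, 0.002]
ft_force: [-0.3, -0.2, -0.6]
finger_gap: 0.0426
```

```bash
python3 -c "
from h import *
s=log(); print(s['tcp_pos'].round(4),s['finger_gap'],R.from_rotvec(s['tool_rot']).as_matrix().round(3))
d=snap('wrist','w7.png')
d=dict(np.load('pics/w6.png.npz'))
for p in [(297,254),(181,264),(300,154),(166,162)]: print(wonz(d,*p,.015))"
```

```text
[ 0.4886 -0.1244  0.2014] 0.04256758224627808 [[-0.02   1.     0.007]
 [ 1.     0.02  -0.005]
 [-0.005  0.007 -1.   ]]
[ 0.4853 -0.1289  0.015 ]
[ 0.4935 -0.1974  0.015 ]
[ 0.4288 -0.1287  0.015 ]
[ 0.433  -0.2022  0.015 ]
```

View pics/w7.png

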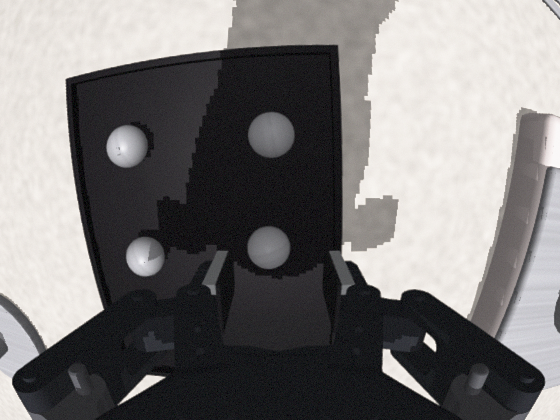

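Call:
carry_out:
  commands:
    - [0,-4,-4,0,0,0,0]
    - [0,0,0,-15,0,0,0]
    - [0,0,0,-6,0,0,0]
    - [0,0,0,0,0,0,0]

```text
time_s: 10.78
tcp_pos: [0.485, -0.1292, 0.181]
tool_rot: [2.191, 2.235, 0.005]
ft_force: [-0.2, -0.2, 0.9]
finger_gap: 0.0428
```

Call:
carry_out:
  commands:
    - [-0.5,0,0,-1,0,0,0]
    - [-1,0,0,0,0,0,0]
    - [-1,0,0,0,0,0,0]
    - [-1,0,0,0,0,0,0]
    - [-1,0,0,0,0,0,0]
    - [-1,0,0,30,0,0,0]
    - [-1,0,10,40,0,0,0]
    - [-1,3,30,40,0,0,0]
    - [-1,5,35,15,0,0,0]
    - [-1,5,40,0,0,0,0]
    - [-1,5,40,0,0,0,0]
    - [-1,4,35,0,0,0,0]
    - [-1,2,20,0,0,0,0]
    - [-1,0,5,0,0,0,0]
    - [-1,0,0,0,0,0,0]

```text
time_s: 12.65
tcp_pos: [0.5079, 0.0916, 0.3097]
tool_rot: [2.194, 2.231, 0.009]
ft_force: [-0.1, -0.4, -0.4]
finger_gap: 0.0189
```

```bash
cat > st.py <<'E'
from h import *; import sys
s=log(); print(s['time_s'],s['tcp_pos'].round(4),s['finger_gap'].round(4),R.from_rotvec(s['tool_rot']).as_matrix().round(3).tolist())
M=R.from_rotvec(s['tool_rot']).as_matrix(); print('grasp pt',(s['tcp_pos']+M@[0,0,.155]).round(4),'tip',(s['tcp_pos']+M@[0,0,.173]).round(4))
if len(sys.argv)>1: snap(sys.argv[1],sys.argv[2])
E
python3 st.py wrist w8.png
```

```text
Traceback (most recent call last):
  File "st.py", line 2, in <module>
    s=log(); print(s['time_s'],s['tcp_pos'].round(4),s['finger_gap'].round(4),R.from_rotvec(s['tool_rot']).as_matrix().round(3).tolist())
                                                     ^^^^^^^^^^^^^^^^^^^^^
AttributeError: 'float' object has no attribute 'round'
```

```bash
sed -i "s/s\['finger_gap'\].round(4)/round(s['finger_gap'],4)/" st.py; python3 st.py wrist w8.png
```

```text
12.65 [0.5079 0.0916 0.3097] 0.0189 [[-0.017, 1.0, 0.013], [1.0, 0.017, -0.005], [-0.005, 0.013, -1.0]]
grasp pt [0.5099 0.0909 0.1547] tip [0.5101 0.0908 0.1367]
```

View pics/w8.png

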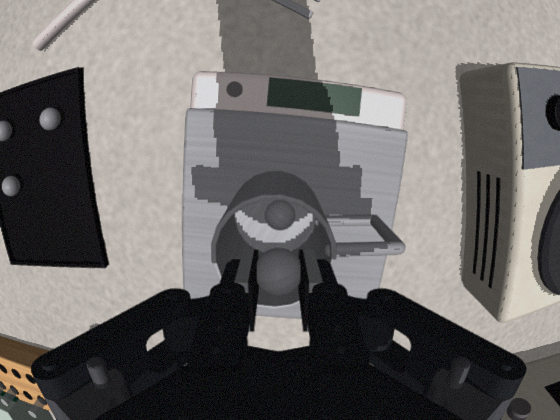

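Call:
carry_out:
  commands:
    - [-1,1,0,-12,0,0,0]
    - [-1,0,0,-8,0,0,0]
    - [-1,0,0,0,0,0,0]
    - [-0.4,0,0,0,0,0,0]
    - [-0.35,0,0,0,0,0,0]
    - [-0.35,0,0,0,0,0,0]
    - [-0.3,0,0,25,0,0,0]
    - [0,0,0,5,0,0,0]
    - [0,0,0,0,0,0,0]

```text
time_s: 13.82
tcp_pos: [0.5087, 0.0878, 0.3186]
tool_rot: [2.2, 2.224, 0.007]
ft_force: [0.8, -0.1, -0.8]
finger_gap: 0.0428
```

```bash
python3 st.py wrist w9.png
```

```text
13.825 [0.5087 0.0878 0.3186] 0.0428 [[-0.011, 1.0, 0.012], [1.0, 0.011, -0.006], [-0.006, 0.012, -1.0]]
grasp pt [0.5106 0.0869 0.1636] tip [0.5109 0.0868 0.1456]
```

View pics/w9.png

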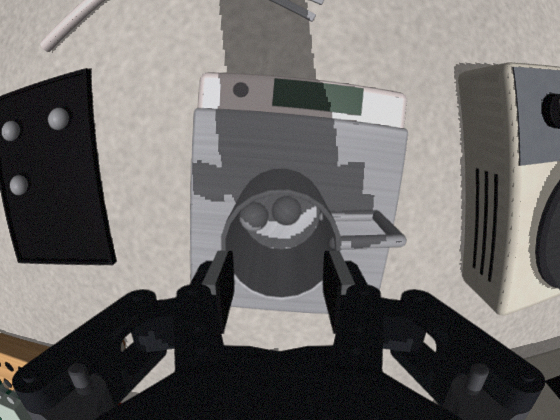

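Call:
carry_out:
  commands:
    - [0,0,-15,0,0,0,0]
    - [0,-2,-35,0,0,0,0]
    - [0,-2,-45,0,0,0,0]
    - [0,-2,-45,0,0,0,0]
    - [0,-3,-45,0,0,0,0]
    - [0,-3,-40,-20,0,0,0]
    - [0,-3,-30,-35,0,0,0]
    - [0,0,-12,-30,0,0,0]
    - [0,0,-2,-15,0,0,0]
    - [0,0,0,0,0,0,0]
    - [0,0,0,0,0,0,0]

```text
time_s: 15.25
tcp_pos: [0.4883, -0.1976, 0.212]
tool_rot: [2.207, 2.219, -0.003]
ft_force: [-0.2, 0.2, 0.3]
finger_gap: 0.0432
```

```bash
python3 st.py wrist w10.png
```

```text
15.25 [ 0.4883 -0.1976  0.212 ] 0.0432 [[-0.006, 1.0, 0.007], [1.0, 0.006, -0.01], [-0.01, 0.007, -1.0]]
grasp pt [ 0.4894 -0.1992  0.057 ] tip [ 0.4895 -0.1994  0.039 ]
```

View pics/w10.png

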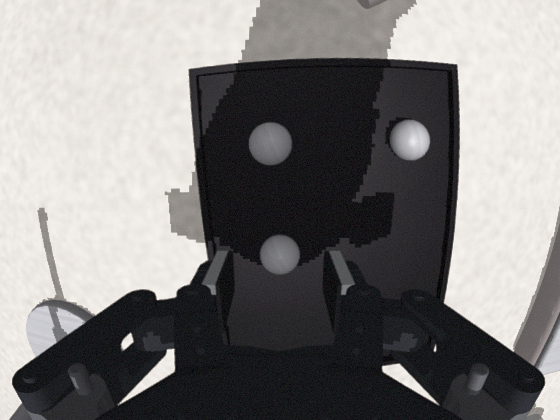

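Ball at (280,254), centred between the fingers. Shift +4, +2 and descend.

Call:
carry_out:
  commands:
    - [0,4,2,0,0,0,0]
    - [0,0,0,-20,0,0,0]
    - [0,0,0,-10,0,0,0]
    - [0,0,0,0,0,0,0]

```text
time_s: 15.8
tcp_pos: [0.4953, -0.193, 0.1847]
tool_rot: [2.196, 2.221, 0.004]
ft_force: [0.5, -0.2, 0.0]
finger_gap: 0.0426
```

Call:
carry_out:
  commands:
    - [0,-3,-2,-4,0,0,0]
    - [-0.5,0,0,0,0,0,0]
    - [-1,0,0,0,0,0,0]
    - [-1,0,0,0,0,0,0]
    - [-1,0,0,0,0,0,0]
    - [-1,0,0,0,0,0,0]

```text
time_s: 16.55
tcp_pos: [0.4925, -0.1953, 0.1817]
tool_rot: [2.195, 2.219, 0.005]
ft_force: [0.2, 0.6, -0.4]
finger_gap: 0.0191
```

Held (gap 19 mm as before). On to the cup.

Call:
carry_out:
  commands:
    - [-1,0,0,30,0,0,0]
    - [-1,0,10,40,0,0,0]
    - [-1,2,30,40,0,0,0]
    - [-1,2,45,15,0,0,0]
    - [-1,3,50,0,0,0,0]
    - [-1,3,50,0,0,0,0]
    - [-1,3,45,0,0,0,0]
    - [-1,2,30,0,0,0,0]
    - [-1,0,12,0,0,0,0]
    - [-1,0,0,0,0,0,0]
    - [-1,0,0,0,0,0,0]

```text
time_s: 17.92
tcp_pos: [0.5059, 0.0818, 0.3109]
tool_rot: [2.201, 2.211, 0.007]
ft_force: [-0.7, -0.4, -0.6]
finger_gap: 0.0191
```

```bash
python3 st.py wrist w11.png
```

```text
17.925 [0.5059 0.0818 0.3109] 0.0191 [[-0.005, 1.0, 0.019], [1.0, 0.005, -0.012], [-0.012, 0.019, -1.0]]
grasp pt [0.5089 0.08   0.156 ] tip [0.5092 0.0798 0.138 ]
```

View pics/w11.png

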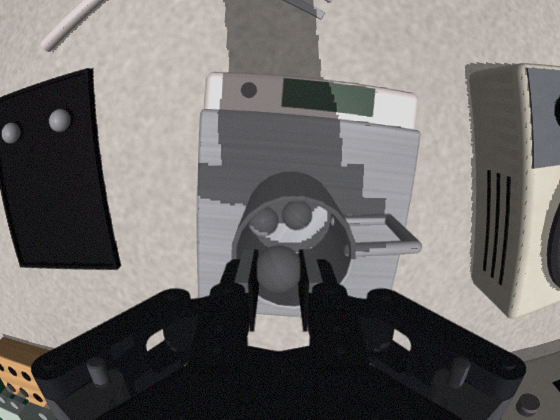

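Call:
carry_out:
  commands:
    - [-1,3,6,0,0.6,0.8,0]
    - [-1,1,3,0,0,0,0]
    - [-1,0,0,-12,0,0,0]
    - [-1,0,0,-6,0,0,0]
    - [-1,0,0,0,0,0,0]

```text
time_s: 18.6
tcp_pos: [0.5103, 0.0883, 0.2914]
tool_rot: [2.22, 2.218, 0.001]
ft_force: [-0.5, 0.3, -1.5]
finger_gap: 0.0193
```

```bash
python3 st.py
```

```text
18.6 [0.5103 0.0883 0.2914] 0.0193 [[0.001, 1.0, 0.003], [1.0, -0.001, -0.002], [-0.002, 0.003, -1.0]]
grasp pt [0.5108 0.088  0.1364] tip [0.5108 0.0879 0.1184]
```

Call:
carry_out:
  commands:
    - [-1,0,4,0,0,0,0]
    - [-1,0,0,0,0,0,0]
    - [-0.4,0,0,0,0,0,0]
    - [-0.35,0,0,0,0,0,0]
    - [-0.35,0,0,0,0,0,0]
    - [-0.3,0,0,25,0,0,0]
    - [0,0,0,5,0,0,0]
    - [0,0,0,0,0,0,0]

```text
time_s: 19.6
tcp_pos: [0.5102, 0.0926, 0.322]
tool_rot: [2.219, 2.218, 0.002]
ft_force: [-0.1, -0.2, 0.6]
finger_gap: 0.0424
```

```bash
python3 st.py wrist w12.png
```

```text
19.6 [0.5102 0.0926 0.322 ] 0.0424 [[0.0, 1.0, 0.003], [1.0, -0.0, -0.002], [-0.002, 0.003, -1.0]]
grasp pt [0.5108 0.0923 0.167 ] tip [0.5108 0.0923 0.149 ]
```

View pics/w12.png

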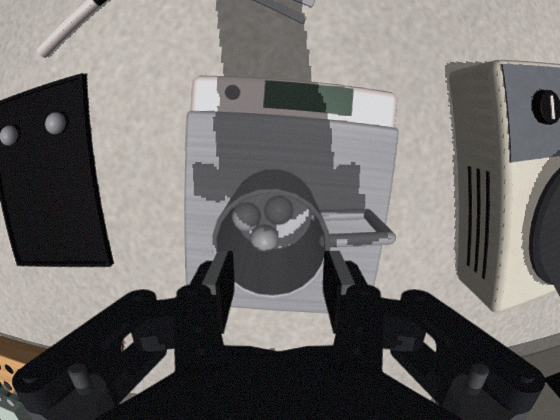

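Call:
carry_out:
  commands:
    - [0,-3,-15,0,0,0,0]
    - [0,-10,-40,0,0,0,0]
    - [0,-12,-45,0,0,0,0]
    - [0,-12,-45,0,0,0,0]
    - [0,-12,-45,0,0,0,0]
    - [0,-11,-45,-20,0,0,0]
    - [0,-8,-30,-35,0,0,0]
    - [0,-4,-15,-30,0,0,0]
    - [0,0,-3,-15,0,0,0]
    - [0,0,0,0,0,0,0]
    - [0,0,0,0,0,0,0]

```text
time_s: 21.02
tcp_pos: [0.4297, -0.2052, 0.216]
tool_rot: [2.226, 2.214, -0.008]
ft_force: [0.4, 1.0, 0.6]
finger_gap: 0.0427
```

```bash
python3 st.py wrist w13.png
```

```text
21.025 [ 0.4297 -0.2052  0.216 ] 0.0427 [[0.005, 1.0, -0.002], [1.0, -0.005, -0.005], [-0.005, -0.002, -1.0]]
grasp pt [ 0.4294 -0.2059  0.061 ] tip [ 0.4294 -0.206   0.043 ]
```

View pics/w13.png

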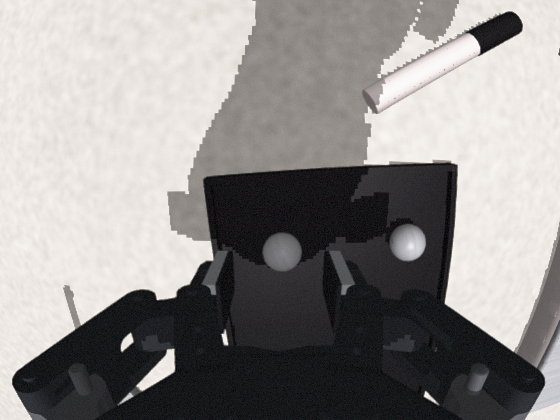

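Call:
carry_out:
  commands:
    - [0,3,3,0,0,0,0]
    - [0,0,0,-20,0,0,0]
    - [0,0,0,-12,0,0,0]
    - [0,0,0,0,0,0,0]

```text
time_s: 21.58
tcp_pos: [0.4358, -0.1994, 0.1862]
tool_rot: [2.215, 2.216, -0.001]
ft_force: [-0.3, -0.1, -0.7]
finger_gap: 0.0425
```

```bash
python3 st.py wrist w14.png;python3 -c "
from h import *
d=dict(np.load('pics/w13.png.npz'))
for p in [(282,252),(407,242)]: print(wonz(d,*p,.015))"
```

```text
21.575 [ 0.4358 -0.1994  0.1862] 0.0425 [[-0.001, 1.0, 0.005], [1.0, 0.001, -0.006], [-0.006, 0.005, -1.0]]
grasp pt [ 0.4366 -0.2003  0.0312] tip [ 0.4367 -0.2005  0.0132]
[ 0.4332 -0.2026  0.015 ]
[ 0.4285 -0.1291  0.015 ]
```

Call:
carry_out:
  commands:
    - [0,-3,-2,-5,0,0,0]
    - [-0.5,0,0,0,0,0,0]
    - [-1,0,0,0,0,0,0]
    - [-1,0,0,0,0,0,0]
    - [-1,0,0,0,0,0,0]
    - [-1,0,0,0,0,0,0]

```text
time_s: 22.38
tcp_pos: [0.4328, -0.2018, 0.1824]
tool_rot: [2.214, 2.214, 0.0]
ft_force: [0.2, 0.4, -0.1]
finger_gap: 0.019
```

Call:
carry_out:
  commands:
    - [-1,0,0,30,0,0,0]
    - [-1,3,10,40,0,0,0]
    - [-1,9,35,40,0,0,0]
    - [-1,12,45,15,0,0,0]
    - [-1,12,50,0,0,0,0]
    - [-1,12,50,0,0,0,0]
    - [-1,12,45,0,0,0,0]
    - [-1,9,33,0,0,0,0]
    - [-1,4,15,0,0,0,0]
    - [-1,0,0,0,0,0,0]
    - [-1,0,0,0,0,0,0]

```text
time_s: 23.75
tcp_pos: [0.5052, 0.0872, 0.3113]
tool_rot: [2.22, 2.206, 0.001]
ft_force: [0.3, 0.2, -0.6]
finger_gap: 0.0194
```

```bash
python3 st.py wrist w15.png
```

```text
23.75 [0.5052 0.0872 0.3113] 0.0194 [[0.006, 1.0, 0.009], [1.0, -0.006, -0.007], [-0.007, 0.009, -1.0]]
grasp pt [0.5065 0.0861 0.1563] tip [0.5067 0.0859 0.1383]
```

View pics/w15.png

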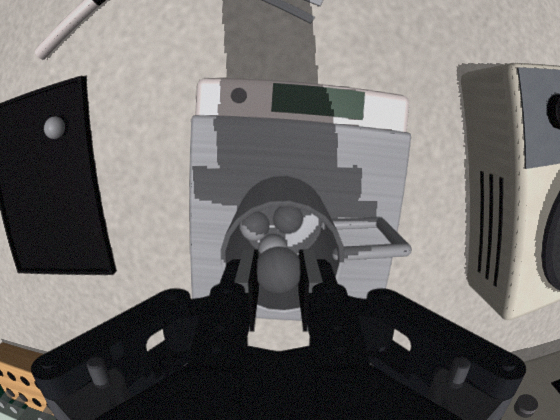

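Call:
carry_out:
  commands:
    - [-1,4,5,0,0.3,0.3,0]
    - [-1,0,0,-12,0,0,0]
    - [-1,0,0,-7,0,0,0]
    - [-1,0,0,0,0,0,0]

```text
time_s: 24.3
tcp_pos: [0.509, 0.089, 0.2907]
tool_rot: [2.233, 2.205, -0.002]
ft_force: [0.2, 0.2, 0.1]
finger_gap: 0.0194
```

```bash
python3 st.py
```

```text
24.3 [0.509  0.089  0.2907] 0.0194 [[0.012, 1.0, 0.002], [1.0, -0.012, -0.003], [-0.003, 0.002, -1.0]]
grasp pt [0.5093 0.0885 0.1357] tip [0.5093 0.0884 0.1177]
```

Call:
carry_out:
  commands:
    - [-1,2,3,0,0,0,0]
    - [-1,0,0,0,0,0,0]
    - [-0.4,0,0,0,0,0,0]
    - [-0.35,0,0,0,0,0,0]
    - [-0.35,0,0,0,0,0,0]
    - [-0.3,0,0,25,0,0,0]
    - [0,0,0,5,0,0,0]
    - [0,0,0,0,0,0,0]

```text
time_s: 25.3
tcp_pos: [0.5111, 0.0923, 0.3213]
tool_rot: [2.232, 2.206, -0.001]
ft_force: [-0.3, 0.1, 0.9]
finger_gap: 0.0426
```

```bash
python3 st.py wrist w16.png
```

```text
25.3 [0.5111 0.0923 0.3213] 0.0426 [[0.012, 1.0, 0.002], [1.0, -0.012, -0.003], [-0.003, 0.002, -1.0]]
grasp pt [0.5114 0.0919 0.1663] tip [0.5114 0.0918 0.1483]
```

View pics/w16.png

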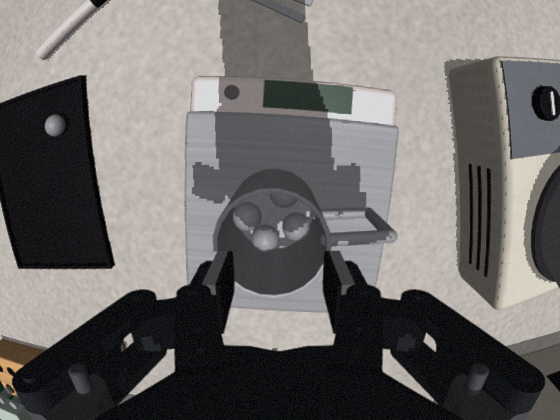

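Call:
carry_out:
  commands:
    - [0,-5,-13,0,0,0,0]
    - [0,-12,-30,0,0,0,0]
    - [0,-14,-38,0,0,0,0]
    - [0,-14,-38,0,0,0,0]
    - [0,-14,-38,-20,0,0,0]
    - [0,-11,-30,-35,0,0,0]
    - [0,-5,-15,-30,0,0,0]
    - [0,0,-3,-15,0,0,0]
    - [0,0,0,0,0,0,0]
    - [0,0,0,0,0,0,0]

```text
time_s: 26.6
tcp_pos: [0.4268, -0.125, 0.2154]
tool_rot: [-2.242, -2.201, 0.013]
ft_force: [-0.5, 0.2, 0.5]
finger_gap: 0.0427
```

```bash
python3 st.py wrist w17.png
```

```text
26.6 [ 0.4268 -0.125   0.2154] 0.0427 [[0.018, 1.0, -0.006], [1.0, -0.018, -0.006], [-0.006, -0.006, -1.0]]
grasp pt [ 0.4259 -0.1259  0.0604] tip [ 0.4258 -0.126   0.0424]
```

View pics/w17.png

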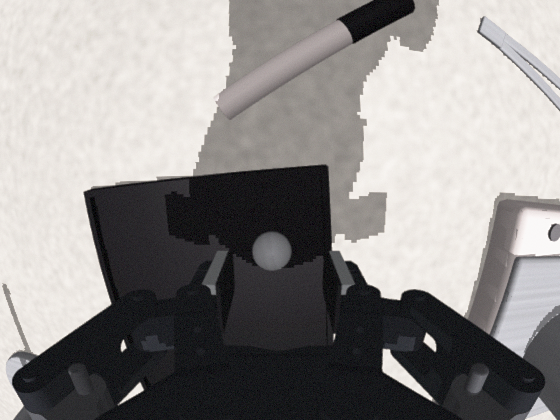

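Call:
carry_out:
  commands:
    - [0,2,-2,0,0,0,0]
    - [0,0,0,-20,0,0,0]
    - [0,0,0,-12,0,0,0]
    - [0,0,0,0,0,0,0]

```text
time_s: 27.15
tcp_pos: [0.4309, -0.1261, 0.1851]
tool_rot: [2.234, 2.201, -0.007]
ft_force: [-0.3, 0.4, -0.4]
finger_gap: 0.0429
```

```bash
python3 st.py;python3 -c "
from h import *
d=dict(np.load('pics/w17.png.npz'))
for p in [(272,251)]: print(wonz(d,*p,.015))"
```

```text
27.15 [ 0.4309 -0.1261  0.1851] 0.0429 [[0.015, 1.0, 0.001], [1.0, -0.015, -0.007], [-0.007, 0.001, -1.0]]
grasp pt [ 0.431  -0.1273  0.0301] tip [ 0.431  -0.1274  0.0121]
[ 0.4286 -0.1283  0.015 ]
```

Call:
carry_out:
  commands:
    - [0,-2,-1,-4,0,0,0]
    - [-0.5,0,0,0,0,0,0]
    - [-1,0,0,0,0,0,0]
    - [-1,0,0,0,0,0,0]
    - [-1,0,0,0,0,0,0]
    - [-1,0,0,0,0,0,0]

```text
time_s: 27.9
tcp_pos: [0.4291, -0.1272, 0.182]
tool_rot: [2.232, 2.2, -0.006]
ft_force: [0.1, 0.3, -1.1]
finger_gap: 0.0189
```

Held. Carry it to the cup (+82, +219).

Call:
carry_out:
  commands:
    - [-1,0,0,30,0,0,0]
    - [-1,4,8,40,0,0,0]
    - [-1,10,25,40,0,0,0]
    - [-1,14,38,15,0,0,0]
    - [-1,14,40,0,0,0,0]
    - [-1,14,40,0,0,0,0]
    - [-1,13,33,0,0,0,0]
    - [-1,8,20,0,0,0,0]
    - [-1,4,8,0,0,0,0]
    - [-1,0,0,0,0,0,0]
    - [-1,0,0,0,0,0,0]

```text
time_s: 29.28
tcp_pos: [0.5092, 0.0897, 0.3109]
tool_rot: [2.239, 2.196, -0.007]
ft_force: [0.5, -0.5, 0.5]
finger_gap: 0.0191
```

```bash
python3 st.py wrist w18.png
```

```text
29.275 [0.5092 0.0897 0.3109] 0.0191 [[0.02, 1.0, 0.001], [1.0, -0.02, -0.007], [-0.007, 0.001, -1.0]]
grasp pt [0.5093 0.0887 0.1559] tip [0.5094 0.0885 0.1379]
```

View pics/w18.png

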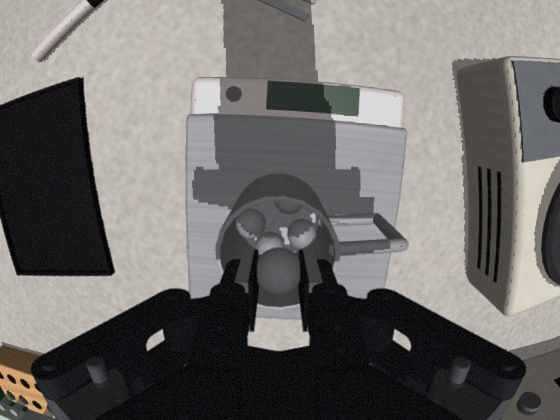

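Call:
carry_out:
  commands:
    - [-1,2,3,0,0,0,0]
    - [-1,0,0,-12,0,0,0]
    - [-1,0,0,-7,0,0,0]
    - [-1,0,0,0,0,0,0]
    - [-0.4,0,0,0,0,0,0]
    - [-0.35,0,0,0,0,0,0]
    - [-0.35,0,0,0,0,0,0]
    - [-0.3,0,0,25,0,0,0]
    - [0,0,0,35,0,0,0]
    - [0,0,0,20,0,0,0]
    - [0,0,0,0,0,0,0]

```text
time_s: 30.7
tcp_pos: [0.5107, 0.0907, 0.3729]
tool_rot: [2.243, 2.192, -0.008]
ft_force: [0.2, 0.6, 0.2]
finger_gap: 0.043
```

```bash
python3 st.py wrist w19.png
```

```text
30.7 [0.5107 0.0907 0.3729] 0.043 [[0.023, 1.0, 0.0], [1.0, -0.023, -0.007], [-0.007, 0.001, -1.0]]
grasp pt [0.5108 0.0895 0.2179] tip [0.5108 0.0894 0.1999]
```

View pics/w19.png

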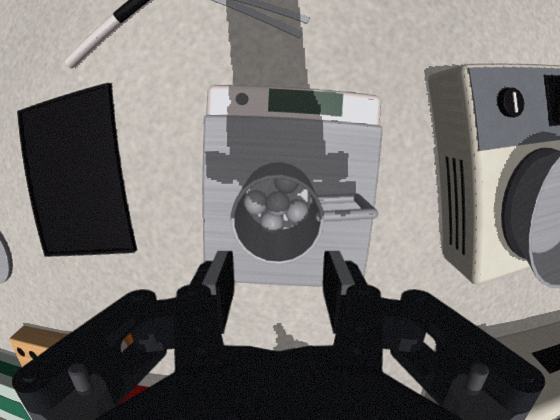

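```bash
python3 - <<'E'
from h import *
np.set_printoptions(suppress=True)
for l in open('log.jsonl'):
    q,p,r=json.loads(l); print(np.round(q,2),np.round(p,3),R.from_rotvec(r).as_matrix()[:,0].round(2))
E
```

```text
[ 0.13  0.34  0.11  2.08 -0.05  0.73  1.85] [ 0.495 -0.154  0.401] [-0.01  1.   -0.  ]
[ 0.16  0.66  0.05  2.08 -0.1   0.4   1.89] [ 0.544 -0.155  0.228] [-0.03  1.    0.  ]
[ 0.19  0.65  0.05  2.08 -0.1   0.4   1.91] [ 0.542 -0.168  0.232] [-0.03  1.    0.  ]
[-0.34  0.51  0.11  2.15 -0.11  0.49  1.43] [0.513 0.092 0.294] [-0.02  1.   -0.  ]
[-0.35  0.47  0.12  2.14 -0.1   0.55  1.43] [0.513 0.092 0.319] [-0.02  1.   -0.  ]
[ 0.15  0.63  0.06  2.22 -0.09  0.3   1.87] [ 0.481 -0.14   0.217] [-0.01  1.   -0.  ]
[ 0.12  0.66  0.05  2.23 -0.1   0.25  1.85] [ 0.489 -0.124  0.201] [-0.02  1.   -0.01]
[-0.38  0.48  0.14  2.16 -0.12  0.5   1.45] [0.508 0.092 0.31 ] [-0.02  1.   -0.  ]
[-0.38  0.48  0.14  2.16 -0.12  0.5   1.45] [0.508 0.092 0.31 ] [-0.02  1.   -0.  ]
[-0.38  0.46  0.15  2.15 -0.12  0.52  1.44] [0.509 0.088 0.319] [-0.01  1.   -0.01]
[ 0.25  0.66  0.07  2.17 -0.12  0.3   1.99] [ 0.488 -0.198  0.212] [-0.01  1.   -0.01]
[-0.39  0.47  0.18  2.17 -0.14  0.49  1.46] [0.506 0.082 0.311] [-0.    1.   -0.01]
[-0.37  0.51  0.15  2.16 -0.16  0.47  1.47] [0.51  0.088 0.291] [ 0.  1. -0.]
[-0.4   0.46  0.17  2.14 -0.14  0.54  1.45] [0.51  0.093 0.322] [ 0.  1. -0.]
[ 0.3   0.62  0.07  2.28 -0.15  0.24  2.07] [ 0.43  -0.205  0.216] [ 0.01  1.   -0.  ]
[ 0.3   0.68  0.05  2.28 -0.16  0.17  2.06] [ 0.436 -0.199  0.186] [-0.    1.   -0.01]
[-0.42  0.48  0.21  2.17 -0.18  0.51  1.48] [0.505 0.087 0.311] [ 0.01  1.   -0.01]
[-0.4   0.52  0.19  2.17 -0.2   0.47  1.49] [0.509 0.089 0.291] [ 0.01  1.   -0.  ]
[-0.43  0.47  0.21  2.14 -0.18  0.54  1.47] [0.511 0.092 0.321] [ 0.01  1.   -0.  ]
[ 0.12  0.61  0.08  2.35 -0.21  0.19  1.94] [ 0.427 -0.125  0.215] [ 0.02  1.   -0.01]
[ 0.14  0.68  0.05  2.35 -0.21  0.12  1.95] [ 0.431 -0.126  0.185] [ 0.01  1.   -0.01]
[-0.44  0.49  0.24  2.16 -0.21  0.52  1.5 ] [0.509 0.09  0.311] [ 0.02  1.   -0.01]
[-0.49  0.39  0.29  2.11 -0.16  0.67  1.46] [0.511 0.091 0.373] [ 0.02  1.   -0.01]
```

Call:
carry_out:
  commands:
    - [0,0,0,10,10,0,0]
    - [0,0,0,0,10,0,0]
    - [0,0,0,0,10,0,0]
    - [0,0,0,0,10,0,0]
    - [0,0,0,0,10,0,0]
    - [0,0,0,0,10,0,0]
    - [0,0,0,0,10,0,0]
    - [0,0,0,0,10,0,0]
    - [0,0,0,0,0,0,0]

```text
time_s: 31.88
tcp_pos: [0.507, 0.0907, 0.3722]
tool_rot: [-1.328, -1.289, -1.115]
ft_force: [-0.4, 0.2, 0.4]
finger_gap: 0.0427
```

```bash
cat >> st.py <<'E'
print('q',np.round(s['joint_positions'],2))
E
python3 st.py scene s2.png
```

```text
31.875 [0.507  0.0907 0.3722] 0.0427 [[0.032, 0.999, -0.002], [0.142, -0.003, 0.99], [0.989, -0.032, -0.142]]
grasp pt [0.5068 0.2442 0.3503] tip [0.5067 0.262  0.3477]
q [ 0.31  0.59 -0.43  2.18 -1.46  1.21  2.68]
```

View pics/s2.png

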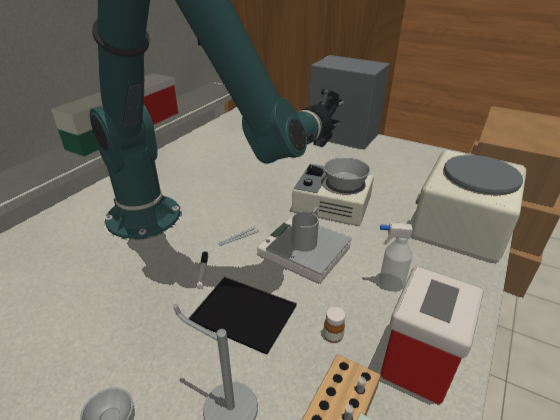

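Call:
carry_out:
  commands:
    - [0,0,30,0,4,0,0]
    - [0,0,35,0,4,0,0]
    - [0,0,35,-20,0,0,0]
    - [0,0,30,-30,0,0,0]
    - [0,0,10,-30,0,0,0]
    - [0,0,0,-20,0,0,0]
    - [0,0,0,0,0,0,0]

```text
time_s: 32.8
tcp_pos: [0.5102, 0.2183, 0.2559]
tool_rot: [-1.28, -1.237, -1.128]
ft_force: [-0.1, -0.8, -0.1]
finger_gap: 0.0424
```

```bash
python3 st.py scene s3.png
```

```text
32.8 [0.5102 0.2183 0.2559] 0.0424 [[0.046, 0.999, -0.013], [0.079, 0.009, 0.997], [0.996, -0.047, -0.078]]
grasp pt [0.5082 0.3728 0.2438] tip [0.508  0.3907 0.2424]
q [ 0.55  1.26 -1.25  2.16 -1.53  0.36  2.97]
```

View pics/s3.png

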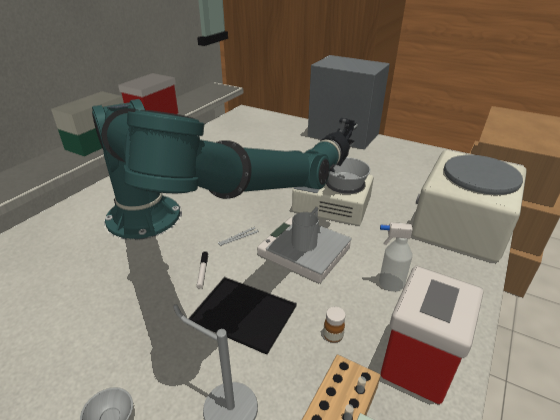

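Call:
carry_out:
  commands:
    - [0,0,-5,30,0,0,0]
    - [0,0,-25,40,0,0,0]
    - [0,0,-35,30,-4,0,0]
    - [0,0,-35,0,-8,0,0]
    - [0,0,-20,0,-10,0,0]
    - [0,0,0,0,-10,0,0]
    - [0,0,0,0,-10,0,0]
    - [0,0,0,0,-10,0,0]
    - [0,0,0,0,-10,0,0]
    - [0,0,0,0,-10,0,0]
    - [0,0,0,0,-10,0,0]
    - [0,0,0,0,0,0,0]

```text
time_s: 34.35
tcp_pos: [0.5011, 0.1051, 0.386]
tool_rot: [2.235, 2.202, 0.024]
ft_force: [0.6, -0.7, 0.2]
finger_gap: 0.0425
```

```bash
python3 st.py top t5.png
```

```text
34.35 [0.5011 0.1051 0.386 ] 0.0425 [[0.015, 1.0, 0.014], [1.0, -0.015, 0.008], [0.008, 0.014, -1.0]]
grasp pt [0.5032 0.1063 0.231 ] tip [0.5035 0.1064 0.213 ]
q [-0.21  0.35 -0.11  2.1   0.05  0.68  1.2 ]
```

View pics/t5.png

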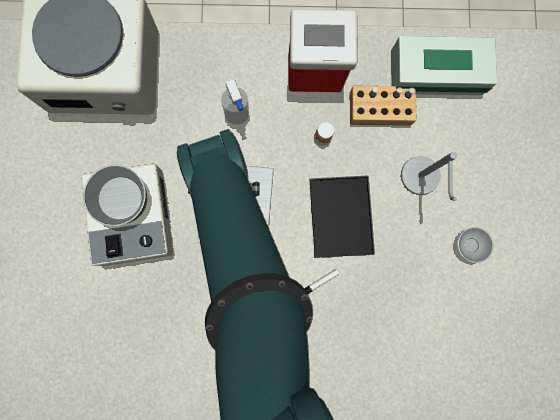

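Call:
carry_out:
  commands:
    - [0,1,25,0,0,0,10]
    - [0,1,28,0,0,0,10]
    - [0,1,28,0,0,0,10]
    - [0,1,28,0,0,0,10]
    - [0,1,28,0,0,0,10]
    - [0,1,28,0,0,0,10]
    - [0,1,28,0,0,0,10]
    - [0,1,28,0,0,0,10]
    - [0,1,28,0,0,0,10]
    - [0,0,15,0,-10,0,0]
    - [0,0,15,0,-10,0,0]
    - [0,0,15,0,-10,0,0]
    - [0,0,15,0,-10,0,0]
    - [0,0,15,-10,-10,0,0]
    - [0,0,15,-20,-10,0,0]
    - [0,0,15,-20,-10,0,0]
    - [0,0,15,-20,-10,0,0]
    - [0,0,15,-20,-10,0,0]
    - [0,0,0,0,0,0,0]

```text
time_s: 36.78
tcp_pos: [0.5174, 0.468, 0.301]
tool_rot: [-0.055, -2.196, 2.137]
ft_force: [-0.4, -0.3, 0.4]
finger_gap: 0.0424
```

```bash
python3 st.py scene s4.png
```

```text
36.775 [0.5174 0.468  0.301 ] 0.0424 [[-0.996, -0.028, -0.08], [0.079, 0.029, -0.996], [0.03, -0.999, -0.026]]
grasp pt [0.505  0.3136 0.2969] tip [0.5036 0.2956 0.2964]
q [-0.96  0.94  0.09  1.51  0.67  2.07  2.07]
```

View pics/s4.png

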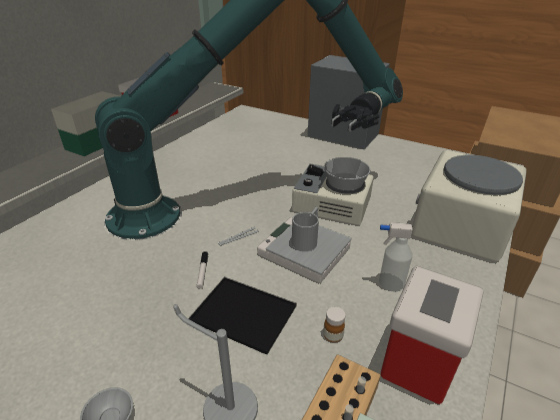

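Call:
carry_out:
  commands:
    - [0,0,15,-20,0,0,0]
    - [0,0,15,-25,0,0,0]
    - [0,0,15,-25,0,0,0]
    - [0,0,5,-15,0,0,0]
    - [0,0,0,0,0,0,0]

```text
time_s: 37.45
tcp_pos: [0.5287, 0.5062, 0.2234]
tool_rot: [-0.069, -2.215, 2.073]
ft_force: [-0.8, -0.0, 1.2]
finger_gap: 0.043
```

```bash
python3 st.py scene s5.png
```

```text
37.45 [0.5287 0.5062 0.2234] 0.043 [[-0.993, -0.04, -0.109], [0.106, 0.068, -0.992], [0.047, -0.997, -0.063]]
grasp pt [0.5118 0.3524 0.2136] tip [0.5098 0.3345 0.2125]
q [-0.96  1.07  0.07  1.4   0.6   2.05  2.04]
```

View pics/s5.png

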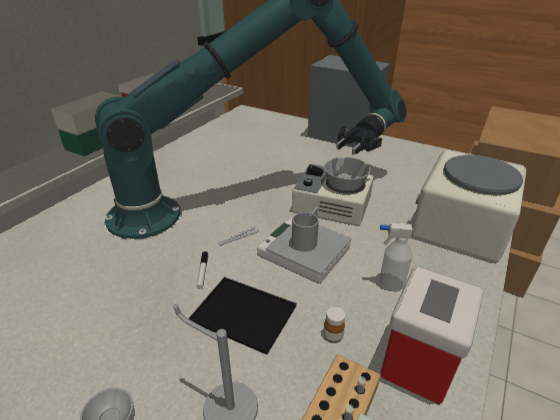

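Call:
carry_out:
  commands:
    - [0,-20,0,0,0,0,8]
    - [0,-25,-5,0,0,0,10]
    - [0,-20,-5,0,0,0,10]
    - [0,-10,-5,0,0,0,8]
    - [0,0,0,0,0,0,0]
    - [0,0,0,0,-7,-5,0]
    - [0,0,0,0,-7,-5,0]
    - [0,0,0,0,0,0,0]

```text
time_s: 38.5
tcp_pos: [0.4604, 0.4857, 0.2369]
tool_rot: [-0.441, 1.68, -2.119]
ft_force: [0.3, -0.5, -0.1]
finger_gap: 0.0424
```

```bash
python3 st.py scene s6.png
```

```text
38.5 [0.4604 0.4857 0.2369] 0.0424 [[-0.871, 0.113, 0.479], [-0.492, -0.199, -0.848], [-0.001, -0.974, 0.229]]
grasp pt [0.5346 0.3543 0.2723] tip [0.5432 0.3391 0.2764]
q [-1.13  1.01  0.13  1.72  1.12  1.91  2.  ]
```

View pics/s6.png

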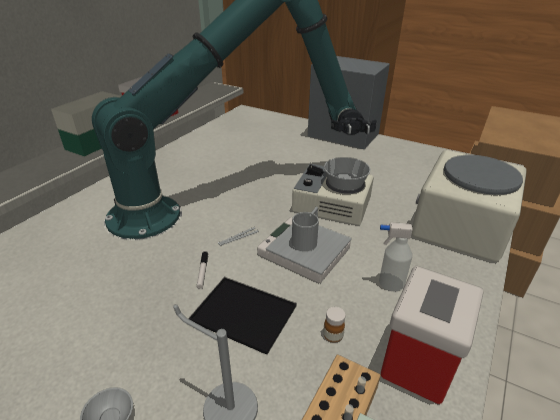

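Call:
carry_out:
  commands:
    - [0,20,0,20,0,0,-10]
    - [0,20,0,30,0,0,-10]
    - [0,20,0,30,0,0,-10]
    - [0,0,-10,20,10,0,0]
    - [0,0,-15,0,10,0,0]
    - [0,0,-20,0,10,0,0]
    - [0,0,-20,0,10,0,0]
    - [0,0,-20,0,10,0,0]
    - [0,0,-20,0,10,0,0]
    - [0,0,-20,0,10,0,0]
    - [0,0,-20,0,10,0,0]
    - [0,0,-20,0,10,0,0]
    - [0,0,-20,0,10,0,0]
    - [0,0,0,0,0,0,0]

```text
time_s: 40.3
tcp_pos: [0.5333, 0.2893, 0.353]
tool_rot: [-0.031, -3.124, -0.079]
ft_force: [0.6, -0.6, -0.4]
finger_gap: 0.0422
```

```bash
python3 st.py
```

```text
40.3 [0.5333 0.2893 0.353 ] 0.0422 [[-1.0, 0.02, -0.016], [0.019, 0.999, 0.051], [0.017, 0.05, -0.999]]
grasp pt [0.5307 0.2971 0.1982] tip [0.5304 0.298  0.1802]
q [-0.54  0.5  -0.02  1.93 -0.06  0.7   2.61]
```

Call:
carry_out:
  commands:
    - [1,-1,-9,2,0,0,-10]
    - [1,-1,-9,2,0,0,-10]
    - [1,-1,-9,2,0,0,-10]
    - [1,-1,-9,2,0,0,-10]
    - [1,-1,-9,2,0,0,-10]
    - [1,-1,-9,2,0,0,-10]
    - [1,-1,-9,2,0,0,-10]
    - [1,-1,-9,2,0,0,-10]
    - [1,-1,-9,2,0,0,-10]
    - [1,-1,-9,0,0,0,-10]
    - [1,-1,-9,0,0,0,-10]
    - [1,-1,-9,0,0,0,-10]
    - [1,-1,-9,0,0,0,-10]
    - [1,-1,-9,0,0,0,-10]
    - [1,-1,-9,0,0,0,-10]
    - [1,-1,-9,0,0,0,-10]
    - [1,0,0,0,0,0,-8]
    - [1,0,0,0,0,0,0]
    - [1,0,0,0,0,0,0]
  newtons: 60

```text
time_s: 42.68
tcp_pos: [0.5179, 0.1866, 0.3836]
tool_rot: [3.075, 0.231, 0.029]
ft_force: [0.3, -0.6, -0.1]
finger_gap: 0.0855
```

```bash
python3 st.py wrist w20.png; python3 -c "
from h import *
d=snap('top','t6.png'); print(cup(d))"
```

```text
42.675 [0.5179 0.1866 0.3836] 0.0855 [[0.989, 0.149, 0.023], [0.15, -0.987, -0.056], [0.015, 0.059, -0.998]]
grasp pt [0.5215 0.1779 0.2289] tip [0.522  0.1769 0.2109]
q [-1.09  0.57  0.94  2.05 -0.56  0.8   0.32]
(array([0.5111, 0.0913]), 215, 46, np.float64(91.7))
```

View pics/w20.png

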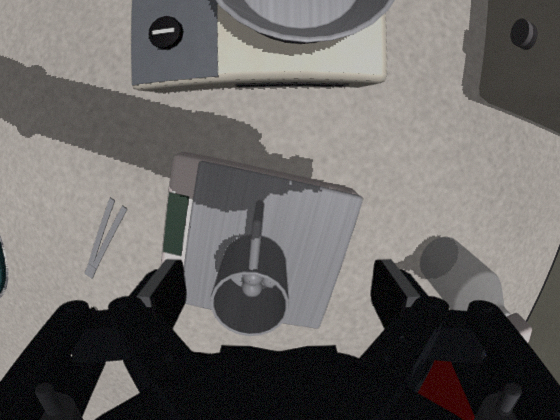

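Call:
carry_out:
  commands:
    - [1,-2,-15,-12,-3,-1,-4]
    - [1,-2,-18,-20,-3,0,-3]
    - [1,-2,-15,-20,-1,0,0]
    - [1,0,-5,-10,0,0,0]
    - [1,0,0,0,0,0,0]
    - [1,0,0,0,0,0,0]

```text
time_s: 43.52
tcp_pos: [0.5131, 0.1334, 0.3216]
tool_rot: [2.961, 0.045, 0.042]
ft_force: [-0.1, -0.4, -0.0]
finger_gap: 0.0852
```

```bash
cat >> st.py <<'E'
print('p146',(s['tcp_pos']+M@[0,0,.146]).round(4))
E
python3 st.py wrist w21.png
```

```text
43.525 [0.5131 0.1334 0.3216] 0.0852 [[0.999, 0.028, 0.031], [0.033, -0.983, -0.179], [0.025, 0.18, -0.983]]
grasp pt [0.5179 0.1057 0.1692] tip [0.5184 0.1025 0.1515]
q [-1.02  0.67  0.94  2.14 -0.59  0.66  0.31]
p146 [0.5176 0.1073 0.1781]
```

View pics/w21.png

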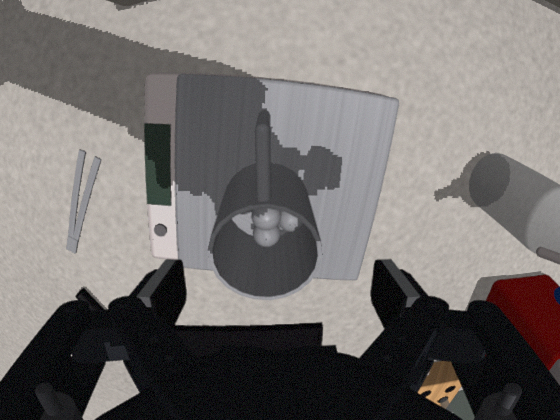

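Call:
carry_out:
  commands:
    - [1,-1,-2,0,0,1.5,0]
    - [1,0,0,0,0,0,0]
    - [1,0,-4,-20,0,0,0]
    - [1,0,0,0,0,0,0]

```text
time_s: 44.08
tcp_pos: [0.513, 0.1285, 0.3029]
tool_rot: [2.963, 0.052, 0.006]
ft_force: [-0.2, 0.3, 0.8]
finger_gap: 0.0855
```

```bash
python3 st.py
```

```text
44.075 [0.513  0.1285 0.3029] 0.0855 [[0.999, 0.035, 0.007], [0.035, -0.984, -0.177], [0.001, 0.177, -0.984]]
grasp pt [0.514  0.101  0.1503] tip [0.5142 0.0979 0.1326]
q [-0.98  0.7   0.9   2.14 -0.61  0.64  0.34]
p146 [0.514  0.1026 0.1592]
```

Call:
carry_out:
  commands:
    - [1,-2,-4,-20,0,0,0]
    - [1,-1,-4,-20,0,0,0]
    - [1,0,-2,-12,0,0,0]
    - [1,0,0,0,0,0,0]

```text
time_s: 44.58
tcp_pos: [0.5118, 0.1192, 0.252]
tool_rot: [2.965, 0.054, 0.013]
ft_force: [-0.1, 0.2, 0.4]
finger_gap: 0.0852
```

```bash
python3 st.py wrist w22.png
```

```text
44.575 [0.5118 0.1192 0.252 ] 0.0852 [[0.999, 0.035, 0.012], [0.037, -0.984, -0.175], [0.005, 0.176, -0.984]]
grasp pt [0.5136 0.092  0.0994] tip [0.5138 0.0888 0.0816]
q [-0.89  0.75  0.78  2.17 -0.69  0.53  0.41]
p146 [0.5135 0.0936 0.1082]
```

View pics/w22.png

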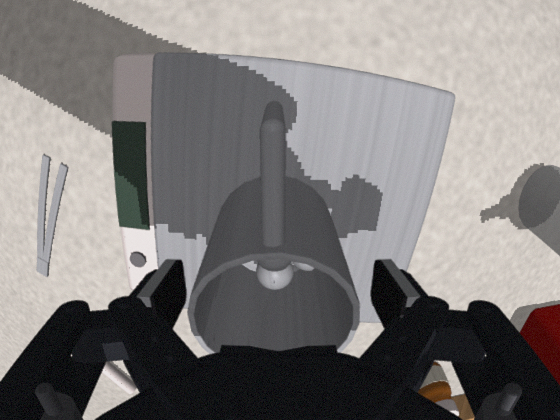

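Call:
carry_out:
  commands:
    - [1,-2,-2,-6,0,0,0]
    - [1,0,0,0,0,0,0]
    - [0.5,0,0,0,0,0,0]
    - [0,0,0,0,0,0,0]
    - [-1,0,0,0,0,0,0]
    - [-1,0,0,0,0,0,0]
    - [-1,0,0,0,0,0,0]
  newtons: 60

```text
time_s: 45.5
tcp_pos: [0.5103, 0.1175, 0.2475]
tool_rot: [2.966, 0.055, 0.017]
ft_force: [-0.9, 0.4, 0.4]
finger_gap: 0.0658
```

```bash
python3 st.py wrist w23.png
```

```text
45.5 [0.5103 0.1175 0.2475] 0.0658 [[0.999, 0.036, 0.015], [0.038, -0.984, -0.174], [0.008, 0.175, -0.985]]
grasp pt [0.5126 0.0905 0.0949] tip [0.5129 0.0873 0.0772]
q [-0.88  0.75  0.77  2.18 -0.7   0.51  0.42]
p146 [0.5125 0.092  0.1038]
```

View pics/w23.png

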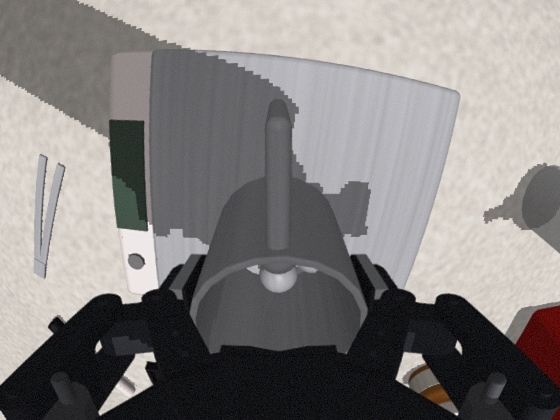

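Call:
carry_out:
  commands:
    - [-1,0,0,8,0,0,0]
    - [-1,0,0,15,0,0,0]
    - [-1,0,0,25,0,0,0]
    - [-1,0,0,25,0,0,0]
    - [-1,0,0,25,0,0,0]
    - [-1,0,0,15,0,0,0]
    - [-1,0,0,0,0,0,0]

```text
time_s: 46.42
tcp_pos: [0.508, 0.1177, 0.366]
tool_rot: [2.967, 0.054, 0.013]
ft_force: [0.4, 0.1, -4.5]
finger_gap: 0.0654
```

```bash
python3 st.py wrist w24.png
```

```text
46.425 [0.508  0.1177 0.366 ] 0.0654 [[0.999, 0.035, 0.012], [0.037, -0.984, -0.173], [0.005, 0.173, -0.985]]
grasp pt [0.5098 0.0909 0.2133] tip [0.51   0.0878 0.1956]
q [-1.06  0.61  1.02  2.12 -0.51  0.75  0.3 ]
p146 [0.5097 0.0925 0.2222]
```

View pics/w24.png

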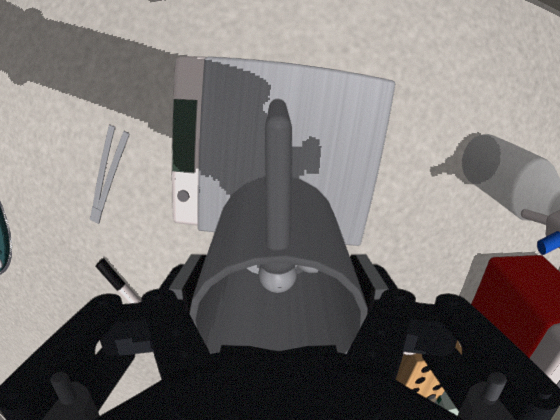

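Call:
carry_out:
  commands:
    - [-1,0,5,3,0,0,5]
    - [-1,0,9,3,0,0,9]
    - [-1,0,9,3,0,0,9]
    - [-1,0,9,3,0,0,9]
    - [-1,0,9,3,0,0,9]
    - [-1,0,9,3,0,0,9]
    - [-1,0,9,3,0,0,9]
    - [-1,0,9,3,0,0,9]
    - [-1,0,9,3,0,0,9]
    - [-1,0,9,3,0,0,9]
    - [-1,0,9,3,0,0,9]
    - [-1,0,9,0,0,0,9]
    - [-1,0,9,0,0,0,9]
    - [-1,0,9,0,0,0,9]
    - [-1,0,9,0,0,0,9]
    - [-1,0,9,0,0,0,9]
    - [-1,0,9,0,0,0,9]
    - [-1,0,9,0,0,0,9]
    - [-1,0,5,0,0,0,5]
    - [-1,0,0,0,0,0,0]

```text
time_s: 48.98
tcp_pos: [0.4947, 0.2766, 0.3727]
tool_rot: [0.267, 3.101, 0.205]
ft_force: [-0.1, -0.7, -3.5]
finger_gap: 0.0658
```

```bash
python3 st.py wrist w25.png
```

```text
48.975 [0.4947 0.2766 0.3727] 0.0658 [[-0.985, 0.169, 0.033], [0.171, 0.977, 0.129], [-0.011, 0.133, -0.991]]
grasp pt [0.4998 0.2966 0.2191] tip [0.5004 0.2989 0.2012]
q [-0.52  0.42 -0.06  2.02 -0.11  0.6   2.48]
p146 [0.4995 0.2954 0.228 ]
```

View pics/w25.png

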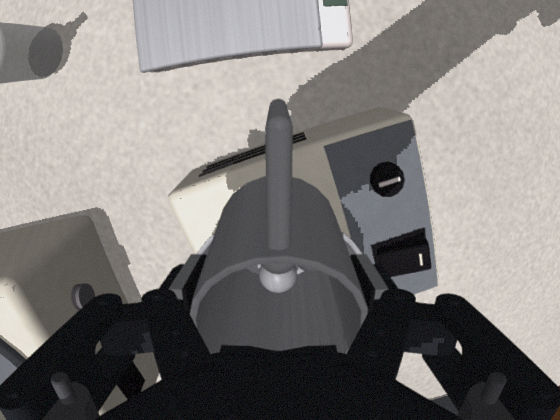

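```bash
cat > plan.py <<'E'
# usage: plan.py phi(deg from down toward d) dyaw Qx Qy Qz n
from h import *; import sys
def plan(phi,dyaw,Q,n,L=.146):
    s=env.state(); M=R.from_rotvec(s['tool_rot']).as_matrix(); p=s['tcp_pos']
    a=np.radians(dyaw); d=np.array([np.cos(a),np.sin(a),0]); f=np.radians(phi)
    z=np.sin(f)*d-np.cos(f)*np.array([0,0,1]); x=np.cross([0,0,1],d); # tool x yaw = d yaw+90+180
    x=-x; 
    if x@M[:,0]<0: x=-x
    T=np.c_[x,np.cross(z,x),z]
    r=R.from_matrix(T@M.T).as_rotvec(degrees=True); t=(np.array(Q)-L*z-p)*1000
    q0=p+M[:,2]*L
    print('Q now',q0.round(4),'u',M[:,2].round(3),'phi',np.degrees(np.arctan2(np.hypot(*M[:2,2]),-M[2,2])).round(1),'x yaw',np.degrees(np.arctan2(M[1,0],M[0,0])).round(1),'xz',M[2,0].round(3))
    print('total t',t.round(1),'rot',r.round(1),'ang',np.linalg.norm(r).round(1))
    # fixed-Q path
    for k in range(1,n+1):
        Ra=R.from_rotvec(r*(k-1)/n,degrees=True).as_matrix();Rb=R.from_rotvec(r*k/n,degrees=True).as_matrix()
        qa=q0+(np.array(Q)-q0)*(k-1)/n; qb=q0+(np.array(Q)-q0)*k/n
        tt=((qb-Rb@M[:,2]*L)-(qa-Ra@M[:,2]*L))*1000
        print(tt.round(0),(r/n).round(1))
if __name__=='__main__':
    v=list(map(float,sys.argv[1:])); plan(v[0],v[1],v[2:5],int(v[5]))
E
python3 plan.py -9 -80 .515 .345 .235 6
```

```text
Q now [0.4994 0.295  0.2279] u [ 0.033  0.128 -0.991] phi 7.6 x yaw 170.1 xz -0.011
total t [24.4 46.3  6.6] rot [ 1.4  0.6 19.9] ang 20.0
[4. 7. 1.] [0.2 0.1 3.3]
[4. 8. 1.] [0.2 0.1 3.3]
[4. 8. 1.] [0.2 0.1 3.3]
[4. 8. 1.] [0.2 0.1 3.3]
[4. 8. 1.] [0.2 0.1 3.3]
[4. 8. 1.] [0.2 0.1 3.3]
```

Call:
carry_out:
  commands:
    - [-1,4,8,2,0,0,3.5]
    - [-1,4,8,2,0,0,3.5]
    - [-1,4,8,2,0,0,3.5]
    - [-1,4,8,2,0,0,3.5]
    - [-1,4,8,2,0,0,3]
    - [-1,3,6,0,0,0,3]
    - [-1,0,0,0,0,0,0]

```text
time_s: 49.9
tcp_pos: [0.5176, 0.3188, 0.3784]
tool_rot: [0.274, -3.117, -0.193]
ft_force: [-0.0, -0.0, -4.0]
finger_gap: 0.0653
```

```bash
python3 st.py scene s7.png; python3 plan.py 18 -72 .519 .350 .21 4
```

```text
49.9 [0.5176 0.3188 0.3784] 0.0653 [[-0.985, -0.174, -0.018], [-0.175, 0.977, 0.122], [-0.004, 0.123, -0.992]]
grasp pt [0.5149 0.3377 0.2245] tip [0.5145 0.3399 0.2067]
q [-0.48  0.47 -0.16  1.91 -0.06  0.7   2.73]
p146 [0.515  0.3366 0.2335]
Q now [0.5148 0.3361 0.2333] u [-0.018  0.121 -0.993] phi 7.0 x yaw -170.0 xz -0.003
total t [-12.4  74.5 -29.4] rot [-24.3  -5.9   7.8] ang 26.2
[-2. 19. -5.] [-6.1 -1.5  2. ]
[-3. 19. -6.] [-6.1 -1.5  2. ]
[-3. 19. -8.] [-6.1 -1.5  2. ]
[ -4.  18. -10.] [-6.1 -1.5  2. ]
```

View pics/s7.png

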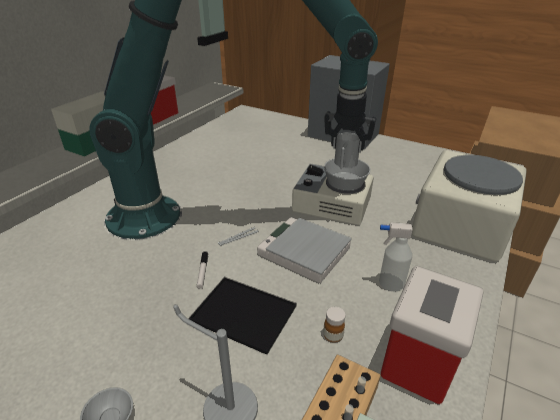

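Call:
carry_out:
  commands:
    - [-1,2,7,-8,0,0,0]
    - [-1,2,6,-9,0,0,0]
    - [-1,0,0,-5,0,0,0]
    - [-1,0,0,0,0,0,0]

```text
time_s: 50.45
tcp_pos: [0.5212, 0.3316, 0.3537]
tool_rot: [0.271, -3.115, -0.189]
ft_force: [-0.4, -0.5, -4.4]
finger_gap: 0.0651
```

```bash
python3 st.py | tail -1; python3 plan.py 30 -68 .519 .350 .20 6
```

```text
p146 [0.5183 0.349  0.2088]
Q now [0.5183 0.349  0.2088] u [-0.02   0.119 -0.993] phi 6.9 x yaw -170.1 xz -0.001
total t [-29.5  86.1 -27.2] rot [-35.6 -10.1  11.6] ang 38.8
[-4. 15. -0.] [-5.9 -1.7  1.9]
[-4. 15. -2.] [-5.9 -1.7  1.9]
[-5. 15. -4.] [-5.9 -1.7  1.9]
[-5. 14. -5.] [-5.9 -1.7  1.9]
[-6. 14. -7.] [-5.9 -1.7  1.9]
[-6. 13. -9.] [-5.9 -1.7  1.9]
```

Call:
carry_out:
  commands:
    - [-1,-4,15,0,-6,-1.7,2]
    - [-1,-4,15,-2,-6,-1.7,2]
    - [-1,-5,15,-4,-6,-1.7,2]
    - [-1,-5,14,-5,-6,-1.7,2]
    - [-1,-6,14,-7,-6,-1.7,2]
    - [-1,-6,12,-9,-6,-1.7,2]
    - [-1,0,0,0,0,0,0]

```text
time_s: 51.32
tcp_pos: [0.4901, 0.4205, 0.3264]
tool_rot: [-0.57, 2.871, -0.792]
ft_force: [0.6, -0.1, -4.7]
finger_gap: 0.0655
```

```bash
python3 st.py scene s8.png| tail -2; python3 plan.py 60 -62 .519 .350 .195 5
```

```text
q [-0.98  0.64  0.16  1.81  0.47  0.99  2.37]
p146 [0.5195 0.3516 0.2011]
Q now [0.5205 0.3502 0.202 ] u [ 0.201 -0.473 -0.858] phi 30.9 x yaw -157.6 xz -0.006
total t [-31.5  42.4 -59.2] rot [-26.5 -12.1   5.4] ang 29.6
[ -7.  11. -10.] [-5.3 -2.4  1.1]
[ -7.  10. -11.] [-5.3 -2.4  1.1]
[ -6.   9. -12.] [-5.3 -2.4  1.1]
[ -6.   7. -13.] [-5.3 -2.4  1.1]
[ -6.   6. -14.] [-5.3 -2.4  1.1]
```

View pics/s8.png

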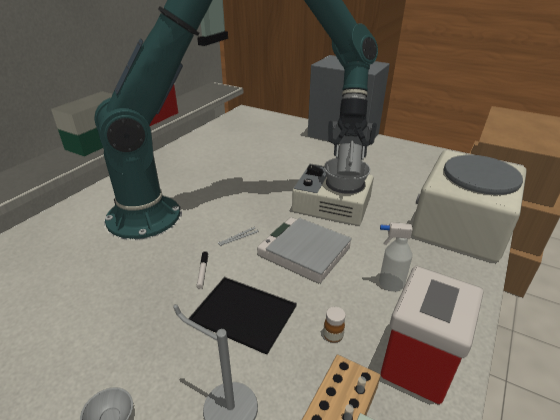

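Call:
carry_out:
  commands:
    - [-1,-7,11,-10,-5.3,-2.4,1]
    - [-1,-7,10,-11,-5.3,-2.4,1]
    - [-1,-6,9,-12,-5.3,-2.4,1]
    - [-1,-6,7,-12,-5.3,-2.4,1]
    - [-1,-6,6,-12,-5.3,-2.4,1]
    - [-1,0,0,0,0,0,0]

```text
time_s: 52.12
tcp_pos: [0.4655, 0.4578, 0.2741]
tool_rot: [-0.58, 2.468, -1.4]
ft_force: [-0.2, 1.0, -4.3]
finger_gap: 0.0655
```

```bash
python3 st.py scene s9.png| tail -2; python3 plan.py 75 -60 .519 .350 .190 4;python3 -c "
from h import *
snap('wrist','w26.png')"
```

```text
q [-1.2   0.82  0.31  1.79  0.72  1.22  2.18]
p146 [0.5236 0.3464 0.1998]
Q now [0.5247 0.3455 0.201 ] u [ 0.398 -0.763 -0.509] phi 59.4 x yaw -153.1 xz -0.019
total t [-18.2  15.2 -47.6] rot [-14.2  -6.5   2.9] ang 15.9
[ -5.   5. -11.] [-3.6 -1.6  0.7]
[ -5.   4. -12.] [-3.6 -1.6  0.7]
[ -4.   3. -12.] [-3.6 -1.6  0.7]
[ -4.   3. -12.] [-3.6 -1.6  0.7]
```

View pics/s9.png

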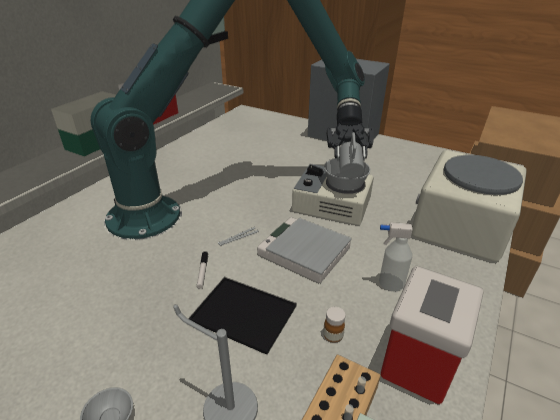

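View pics/w26.png

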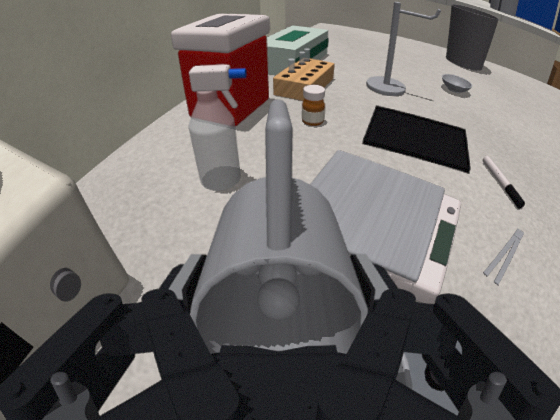

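Call:
carry_out:
  commands:
    - [-1,-6,5,-12,-3.5,-1.6,0.5]
    - [-1,-6,5,-12,-3.5,-1.6,0.5]
    - [-1,-5,4,-12,-3.5,-1.6,0.5]
    - [-1,-3,3,-9,-3,-1.6,0.5]
    - [-1,0,0,0,0,0,0]

```text
time_s: 52.85
tcp_pos: [0.4469, 0.4742, 0.2287]
tool_rot: [-0.563, 2.2, -1.683]
ft_force: [-0.3, 0.2, -3.8]
finger_gap: 0.0652
```

```bash
python3 st.py scene s10.png| tail -2; python3 plan.py 90 -60 .517 .354 .194 10;python3 -c "
from h import *
snap('wrist','w27.png')"
```

```text
q [-1.3   0.95  0.37  1.78  0.81  1.35  2.11]
p146 [0.5159 0.3512 0.1909]
Q now [0.5163 0.351  0.1915] u [ 0.473 -0.842 -0.26 ] phi 74.9 x yaw -150.9 xz -0.011
total t [ -3.3   6.5 -35.4] rot [-13.4  -6.9   0.8] ang 15.1
[-1.  1. -3.] [-1.3 -0.7  0.1]
[-0.  1. -3.] [-1.3 -0.7  0.1]
[-0.  1. -4.] [-1.3 -0.7  0.1]
[-0.  1. -4.] [-1.3 -0.7  0.1]
[-0.  1. -4.] [-1.3 -0.7  0.1]
[-0.  1. -4.] [-1.3 -0.7  0.1]
[-0.  1. -4.] [-1.3 -0.7  0.1]
[-0.  0. -4.] [-1.3 -0.7  0.1]
[-0.  0. -4.] [-1.3 -0.7  0.1]
[-0.  0. -4.] [-1.3 -0.7  0.1]
```

View pics/w27.png

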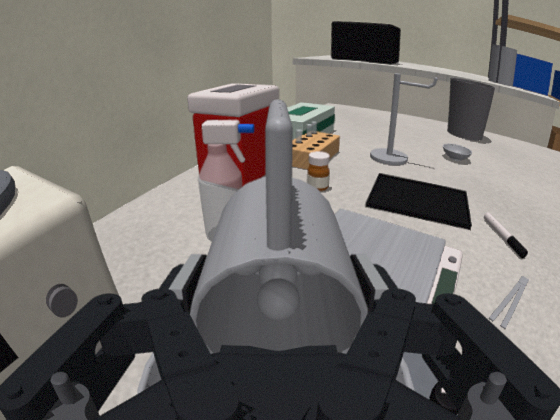

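View pics/s10.png

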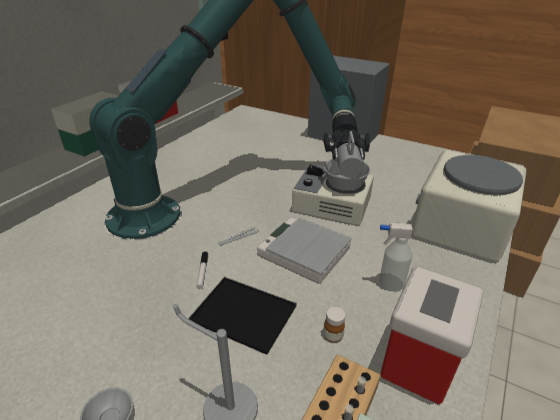

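Call:
carry_out:
  commands:
    - [-1,-1,1,-3,-1.3,-0.7,0]
    - [-1,0,1,-3,-1.3,-0.7,0]
    - [-1,0,1,-3,-1.3,-0.7,0]
    - [-1,0,1,-3,-1.3,-0.7,0]
    - [-1,0,1,-3,-1.3,-0.7,0]
    - [-1,0,1,-3,-1.3,-0.7,0]
    - [-1,0,1,-3,-1.3,-0.7,0]
    - [-1,0,0,-3,-1.3,-0.7,0]
    - [-1,0,0,-3,-1.3,-0.7,0]
    - [-1,0,0,-3,-1.3,-0.7,0]
    - [-1,0,0,0,0,0,0]

```text
time_s: 54.32
tcp_pos: [0.4483, 0.4806, 0.2001]
tool_rot: [-0.488, 1.921, -1.94]
ft_force: [-0.1, 0.5, -3.0]
finger_gap: 0.0652
```

```bash
python3 st.py scene s11.png| tail -2; python3 plan.py 97 -60 .517 .354 .199 6;python3 -c "
from h import *
snap('wrist','w28.png');snap('top','t11.png')"
```

```text
q [-1.35  1.08  0.45  1.75  0.87  1.5   2.08]
p146 [0.5194 0.3531 0.202 ]
Q now [0.5196 0.353  0.2024] u [ 0.487 -0.873  0.013] phi 90.7 x yaw -150.8 xz -0.012
total t [ -3.9  -1.  -19.3] rot [-5.8 -2.5  0.8] ang 6.4
[-1. -0. -3.] [-1.  -0.4  0.1]
[-1. -0. -3.] [-1.  -0.4  0.1]
[-1. -0. -3.] [-1.  -0.4  0.1]
[-1. -0. -3.] [-1.  -0.4  0.1]
[-1. -0. -3.] [-1.  -0.4  0.1]
[-1. -0. -3.] [-1.  -0.4  0.1]
```

View pics/w28.png

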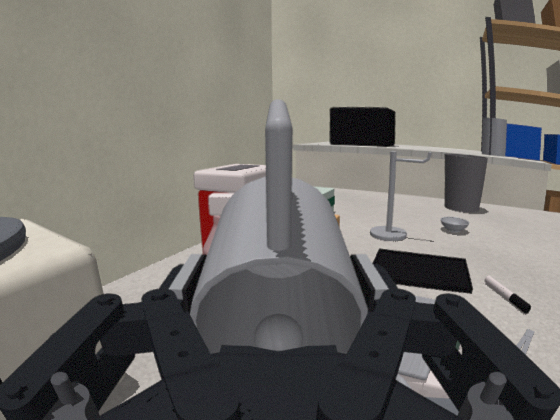

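View pics/t11.png

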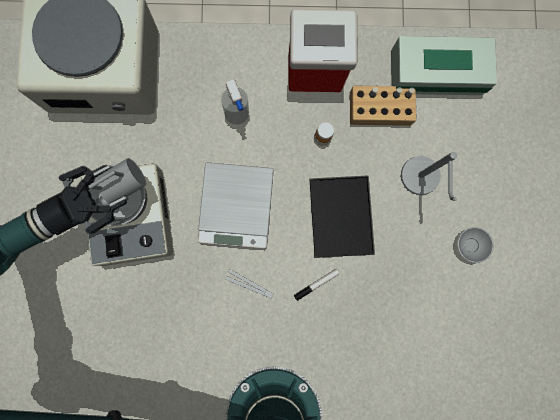

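Call:
carry_out:
  commands:
    - [-1,-1,0,-3,-1,-0.5,0]
    - [-1,-1,0,-3,-1,-0.5,0]
    - [-1,0,0,-3,-1,-0.5,0]
    - [-1,0,0,-3,-1,-0.5,0]
    - [-1,0,0,-3,-1,-0.5,0]
    - [-1,0,0,-3,-1,-0.5,0]
    - [-1,0,0,0,0,0,0]
    - [-1,0,0,0,0,0,0]
    - [-1,0,0,0,0,0,0]
    - [-1,0,0,0,0,0,0]

```text
time_s: 55.72
tcp_pos: [0.4469, 0.4806, 0.1828]
tool_rot: [-0.456, 1.785, -2.046]
ft_force: [0.1, 0.1, -1.8]
finger_gap: 0.0654
```

```bash
python3 st.py scene s12.png| tail -2; python3 plan.py 105 -60 .517 .354 .207 6;python3 -c "
from h import *
snap('wrist','w29.png');snap('top','t12.png')
i=cv2.imread('pics/t12.png'); cv2.imwrite('pics/t12c.png',cv2.resize(i[140:280,60:200],None,fx=4,fy=4,interpolation=2))"
```

```text
q [-1.37  1.14  0.48  1.74  0.89  1.56  2.07]
p146 [0.5174 0.3543 0.2029]
Q now [0.5174 0.3543 0.203 ] u [ 0.483 -0.865  0.138] phi 97.9 x yaw -150.8 xz -0.008
total t [ -0.4  -4.4 -13.6] rot [-6.4 -3.1  0.7] ang 7.1
[-0. -1. -2.] [-1.1 -0.5  0.1]
[-0. -1. -2.] [-1.1 -0.5  0.1]
[-0. -1. -2.] [-1.1 -0.5  0.1]
[-0. -1. -2.] [-1.1 -0.5  0.1]
[-0. -1. -2.] [-1.1 -0.5  0.1]
[-0. -1. -2.] [-1.1 -0.5  0.1]
```

View pics/w29.png

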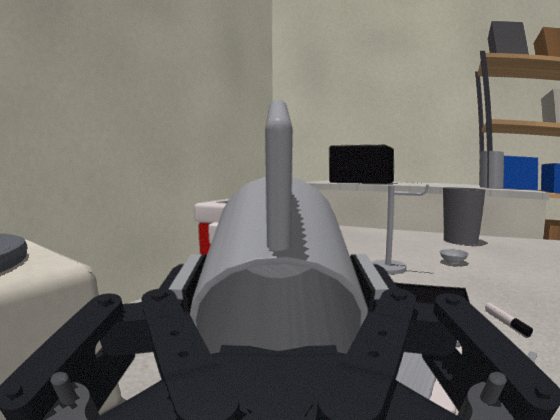

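View pics/t12c.png

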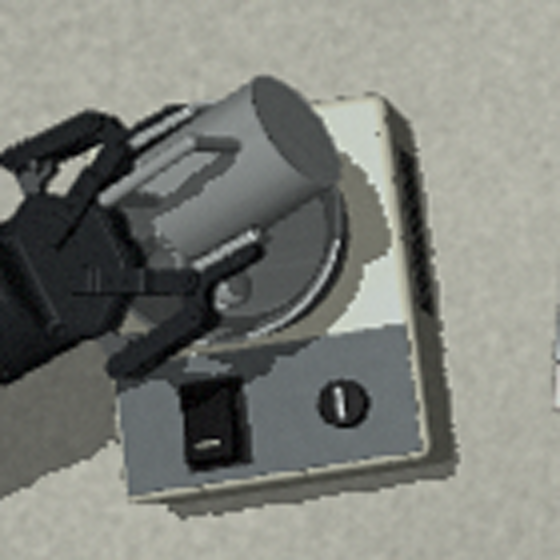

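Call:
carry_out:
  commands:
    - [-1,0,0,10,0,0,0]
    - [-1,0,0,20,0,0,0]
    - [-1,0,0,30,2,1,0]
    - [-1,0,-10,40,6,3,0]
    - [-1,0,-20,40,6,3,0]
    - [-1,5,-30,30,6,3,0]
    - [-1,5,-40,20,6,3,0]
    - [-1,5,-40,0,0,0,0]
    - [-1,0,-40,0,0,0,0]
    - [-1,0,-40,0,0,0,0]
    - [-1,0,0,0,0,0,0]

```text
time_s: 57.25
tcp_pos: [0.4614, 0.2458, 0.394]
tool_rot: [-0.542, 2.311, -1.542]
ft_force: [0.5, 0.8, -2.9]
finger_gap: 0.0655
```

```bash
python3 st.py top t13.png;python3 -c "
from h import *
i=cv2.imread('pics/t13.png'); cv2.imwrite('pics/t13c.png',cv2.resize(i[140:280,60:200],None,fx=4,fy=4,interpolation=2))"
```

```text
57.25 [0.4614 0.2458 0.394 ] 0.0655 [[-0.88, -0.138, 0.454], [-0.472, 0.349, -0.81], [-0.046, -0.927, -0.373]]
grasp pt [0.5317 0.1203 0.3362] tip [0.5399 0.1057 0.3295]
q [-1.18  0.55  0.51  2.13  1.02  1.15  2.15]
p146 [0.5276 0.1276 0.3396]
```

View pics/t13.png

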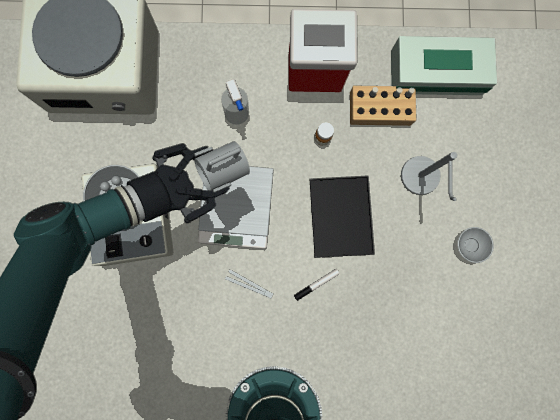

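View pics/t13c.png

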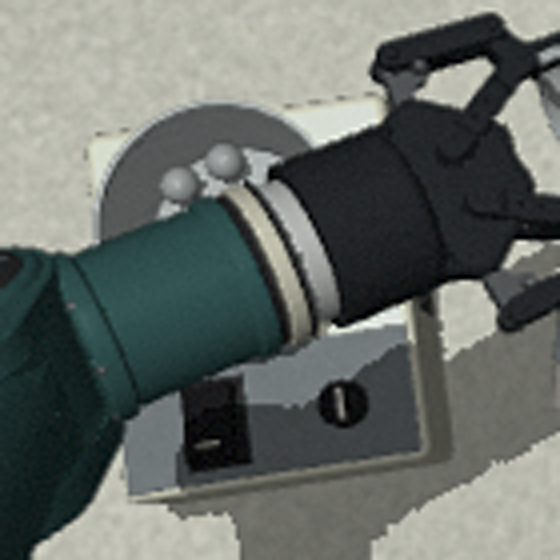

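```bash
python3 plan.py 40 -90 .45 -.1 .30 8; python3 - <<'E'
from h import *
d=dict(np.load('pics/top0.png.npz')); P=cloud(d); vv,uu=np.mgrid[:420,:560]
k=(uu>440)&(uu<470)&(vv>140)&(vv<225)&(P[...,2]>0.195)&(P[...,2]<.212)&(P[...,0]>.515)&(P[...,0]<.58)
p=P[k]; print(len(p),np.polyfit(p[:,0],p[:,1],1),p.mean(0),p.std(0))
for v in range(158,196,6): 
    us=np.where(k[v])[0]; print(v,us, onz(d,us.mean(),v,.204).round(4) if len(us) else '')
E
```

```text
Q now [0.5285 0.1302 0.3393] u [ 0.457 -0.807 -0.374] phi 68.0 x yaw -151.6 xz -0.048
total t [ -11.8 -254.2   17.9] rot [ 26.7   9.6 -27.2] ang 39.3
[ -2. -28.   3.] [ 3.3  1.2 -3.4]
[ -1. -29.   3.] [ 3.3  1.2 -3.4]
[ -1. -30.   3.] [ 3.3  1.2 -3.4]
[ -1. -31.   3.] [ 3.3  1.2 -3.4]
[ -1. -32.   2.] [ 3.3  1.2 -3.4]
[ -1. -33.   2.] [ 3.3  1.2 -3.4]
[ -2. -34.   1.] [ 3.3  1.2 -3.4]
[ -2. -35.   1.] [ 3.3  1.2 -3.4]
119 [-0.02540574 -0.3519103 ] [ 0.54780459 -0.36582768  0.20352373] [0.01857953 0.00251285 0.00215795]
158 [] 
164 [449 450 451 452] [ 0.5778 -0.3666  0.204 ]
170 [449 450 451 452] [ 0.5648 -0.3662  0.204 ]
176 [449 450 451 452] [ 0.5517 -0.3658  0.204 ]
182 [449 450 451 452] [ 0.5387 -0.3653  0.204 ]
188 [449 450 451 452] [ 0.5258 -0.3649  0.204 ]
194 []
```

Call:
carry_out:
  commands:
    - [-1,-2,-28,3,3.3,1.2,-3.4]
    - [-1,-2,-29,3,3.3,1.2,-3.4]
    - [-1,-1,-30,3,3.3,1.2,-3.4]
    - [-1,-1,-31,3,3.3,1.2,-3.4]
    - [-1,-1,-32,2,3.3,1.2,-3.4]
    - [-1,-1,-33,2,3.3,1.2,-3.4]
    - [-1,-2,-34,1,3.3,1.2,-3.4]
    - [-1,-2,-30,1,3.3,1.2,-3.4]
    - [-1,0,0,0,0,0,0]

```text
time_s: 58.42
tcp_pos: [0.4513, 0.0008, 0.4192]
tool_rot: [0.009, 2.95, -1.054]
ft_force: [0.3, 0.1, -2.8]
finger_gap: 0.0659
```

```bash
python3 st.py top t14.png;python3 -c "
from h import *
i=cv2.imread('pics/t14.png'); cv2.imwrite('pics/t14c.png',cv2.resize(i[140:280,60:200],None,fx=4,fy=4,interpolation=2))"; python3 plan.py 15 -90 .43 -.30 .225 8
```

```text
58.425 [0.4513 0.0008 0.4192] 0.0659 [[-1.0, 0.008, 0.007], [0.002, 0.774, -0.634], [-0.01, -0.634, -0.774]]
grasp pt [ 0.4524 -0.0974  0.2992] tip [ 0.4525 -0.1088  0.2853]
q [-0.74  0.32  0.57  2.22  0.67  0.9   2.46]
p146 [ 0.4523 -0.0917  0.3062]
Q now [ 0.4532 -0.0899  0.3059] u [ 0.009 -0.633 -0.774] phi 39.3 x yaw -179.9 xz -0.011
total t [ -21.8 -264.7  -52.9] rot [24.3  0.6  0. ] ang 24.3
[ -3. -32.  -5.] [3.  0.1 0. ]
[ -3. -33.  -6.] [3.  0.1 0. ]
[ -3. -33.  -6.] [3.  0.1 0. ]
[ -3. -33.  -6.] [3.  0.1 0. ]
[ -3. -33.  -7.] [3.  0.1 0. ]
[ -3. -33.  -7.] [3.  0.1 0. ]
[ -3. -34.  -8.] [3.  0.1 0. ]
[ -3. -34.  -8.] [3.  0.1 0. ]
```

View pics/t14.png

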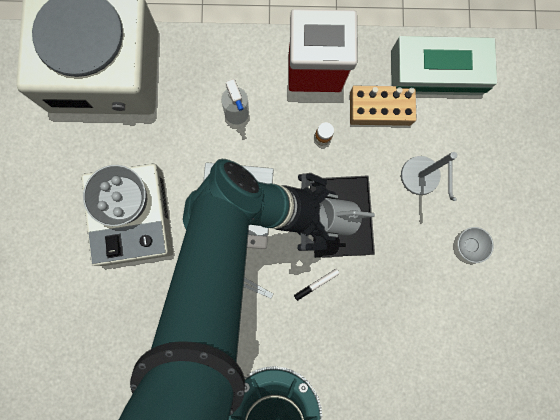

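View pics/t14c.png

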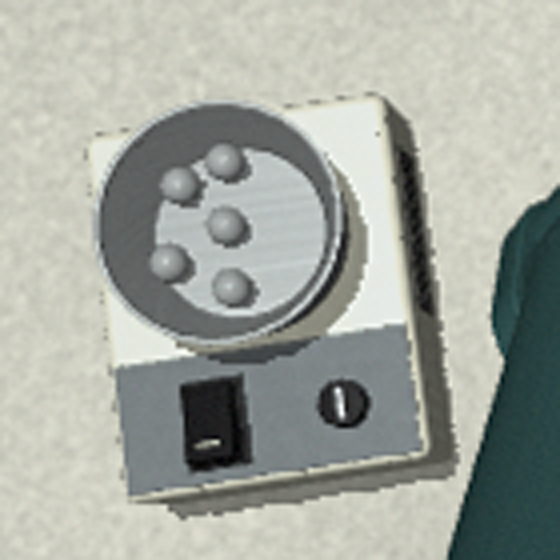

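Call:
carry_out:
  commands:
    - [-1,-3,-30,-4,2,0,0]
    - [-1,-3,-32,-5,2,0,0]
    - [-1,-3,-32,-5,2,0,0]
    - [-1,-3,-32,-5,2,0,0]
    - [-1,-3,-32,-5,2,0,0]
    - [-1,-3,-32,-6,2,0,0]
    - [-1,-3,-30,-6,2,0,0]
    - [-1,-2,-20,-4,2,0,0]
    - [-1,0,0,0,0,0,0]

```text
time_s: 59.6
tcp_pos: [0.4375, -0.2282, 0.378]
tool_rot: [-0.057, 3.055, -0.621]
ft_force: [-0.5, -0.2, -1.7]
finger_gap: 0.0656
```

```bash
python3 st.py scene s14.png; python3 plan.py 22 -90 .43 -.31 .207 4
```

```text
59.6 [ 0.4375 -0.2282  0.378 ] 0.0656 [[-0.999, -0.031, 0.03], [-0.041, 0.92, -0.39], [-0.015, -0.391, -0.92]]
grasp pt [ 0.4421 -0.2887  0.2353] tip [ 0.4427 -0.2957  0.2188]
q [-0.02  0.35  0.4   2.22  0.52  0.48  3.07]
p146 [ 0.4419 -0.2852  0.2436]
Q now [ 0.4427 -0.2837  0.2435] u [ 0.031 -0.39  -0.92 ] phi 23.0 x yaw -177.5 xz -0.016
total t [ -8.1 -28.5 -35.5] rot [ 1.   0.9 -2.5] ang 2.8
[-2. -7. -9.] [ 0.2  0.2 -0.6]
[-2. -7. -9.] [ 0.2  0.2 -0.6]
[-2. -7. -9.] [ 0.2  0.2 -0.6]
[-2. -7. -9.] [ 0.2  0.2 -0.6]
```

View pics/s14.png

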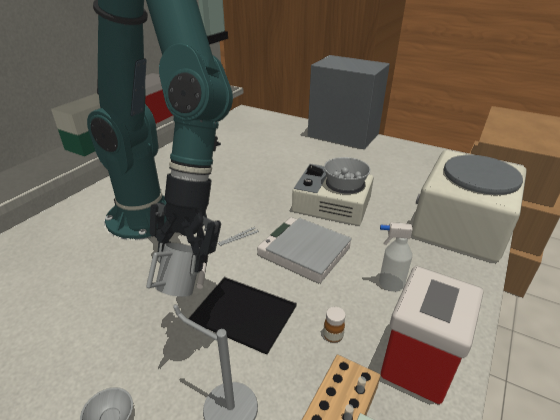

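Call:
carry_out:
  commands:
    - [-1,0,0,5,0,0,-9]
    - [-1,0,0,5,0,0,-9]
    - [-1,0,0,5,0,0,-9]
    - [-1,0,0,5,0,0,-9]
    - [-1,0,0,5,0,0,-9]
    - [-1,0,-10,5,0,0,-9]
    - [-1,0,-10,0,0,0,-9]
    - [-1,0,-10,0,0,0,-9]
    - [-1,0,-10,0,0,0,-9]
    - [-1,0,-10,0,0,0,-9]
    - [-1,0,-10,0,0,0,-9]
    - [-1,0,-10,0,0,0,-9]
    - [-1,0,-10,0,0,0,-9]
    - [-1,0,-15,0,0,0,-9]
    - [-1,0,-15,0,0,0,-9]
    - [-1,0,-15,0,0,0,-9]
    - [-1,0,-15,0,0,0,-9]
    - [-1,0,-15,0,0,0,-9]
    - [-1,0,-15,0,0,0,-9]
    - [-1,0,0,0,0,0,0]

```text
time_s: 62.15
tcp_pos: [0.4715, -0.3439, 0.4067]
tool_rot: [-2.726, -0.298, 0.097]
ft_force: [-0.4, 0.5, -2.4]
finger_gap: 0.0653
```

```bash
python3 st.py top t15.png;  python3 plan.py 17 90 .43 -.42 .225 6; python3 -c "
from h import *
d=dict(np.load('pics/top0.png.npz')); P=cloud(d); q=P[225:265,450:498].reshape(-1,3); q=q[q[:,2]>.02]; print(q.min(0),q.max(0))"
```

```text
62.15 [ 0.4715 -0.3439  0.4067] 0.0653 [[0.975, 0.194, -0.109], [0.221, -0.899, 0.377], [-0.025, -0.392, -0.92]]
grasp pt [ 0.4545 -0.2855  0.2641] tip [ 0.4525 -0.2787  0.2476]
q [ 0.04  0.63  0.87  1.87 -0.64  1.33  1.43]
p146 [ 0.4555 -0.2889  0.2724]
Q now [ 0.4559 -0.2876  0.2722] u [-0.11   0.379 -0.919] phi 23.2 x yaw 12.9 xz -0.025
total t [ -42.  -119.8  -41.8] rot [ -6.   -2.1 -12.8] ang 14.3
[ -7. -20.  -7.] [-1.  -0.3 -2.1]
[ -7. -20.  -7.] [-1.  -0.3 -2.1]
[ -7. -20.  -7.] [-1.  -0.3 -2.1]
[ -7. -20.  -7.] [-1.  -0.3 -2.1]
[ -7. -20.  -7.] [-1.  -0.3 -2.1]
[ -7. -20.  -7.] [-1.  -0.3 -2.1]
[ 0.34847058 -0.53721021  0.02011122] [0.45994306 0.03170117 1.19646195]
```

View pics/t15.png

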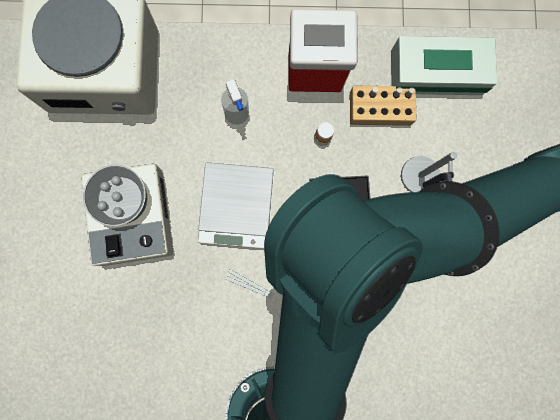

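```bash
python3 st.py scene s15.png >/dev/null;python3 st.py wrist w30.png >/dev/null
```

```text
(no output)
```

View pics/s15.png

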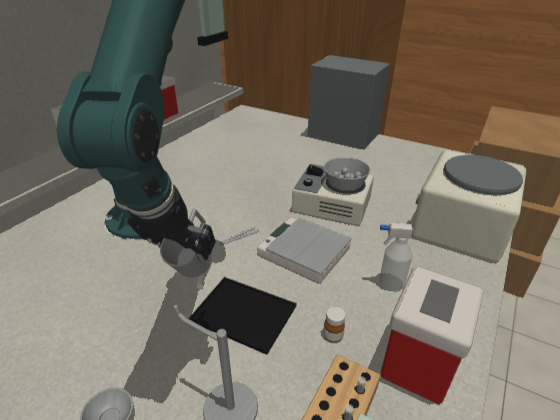

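View pics/w30.png

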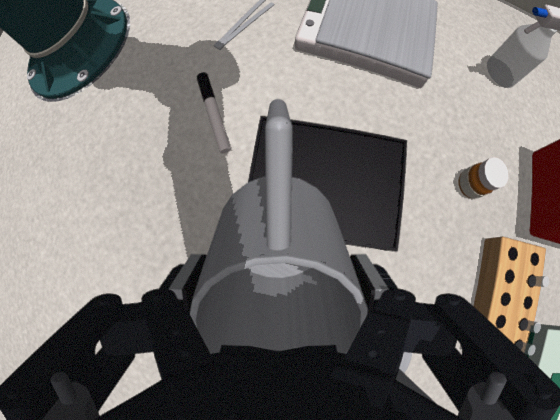

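Call:
carry_out:
  commands:
    - [-1,-7,-18,-6,-1,-0.3,-2]
    - [-1,-7,-20,-7,-1,-0.3,-2]
    - [-1,-7,-20,-7,-1,-0.3,-2]
    - [-1,-7,-20,-7,-1,-0.3,-2]
    - [-1,-7,-20,-7,-1,-0.3,-2]
    - [-1,-5,-15,-5,-1,-0.3,-2]
    - [-1,0,0,0,0,0,0]

```text
time_s: 63.18
tcp_pos: [0.4269, -0.4645, 0.3642]
tool_rot: [-2.853, 0.002, 0.009]
ft_force: [0.0, -0.1, -1.8]
finger_gap: 0.0656
```

```bash
python3 st.py scene s16.png;  python3 plan.py 15 90 .44 -.419 .207 4
```

```text
63.175 [ 0.4269 -0.4645  0.3642] 0.0656 [[1.0, -0.002, -0.006], [-0.0, -0.959, 0.285], [-0.006, -0.285, -0.959]]
grasp pt [ 0.426  -0.4203  0.2156] tip [ 0.4259 -0.4152  0.1984]
q [ 0.24  0.74  0.9   1.82 -0.74  1.23  1.47]
p146 [ 0.426  -0.4229  0.2242]
Q now [ 0.4266 -0.4221  0.2243] u [-0.006  0.286 -0.958] phi 16.6 x yaw 0.1 xz -0.006
total t [ 12.6   7.  -16.2] rot [-1.6 -0.3 -0.1] ang 1.6
[ 3.  2. -4.] [-0.4 -0.1 -0. ]
[ 3.  2. -4.] [-0.4 -0.1 -0. ]
[ 3.  2. -4.] [-0.4 -0.1 -0. ]
[ 3.  2. -4.] [-0.4 -0.1 -0. ]
```

View pics/s16.png

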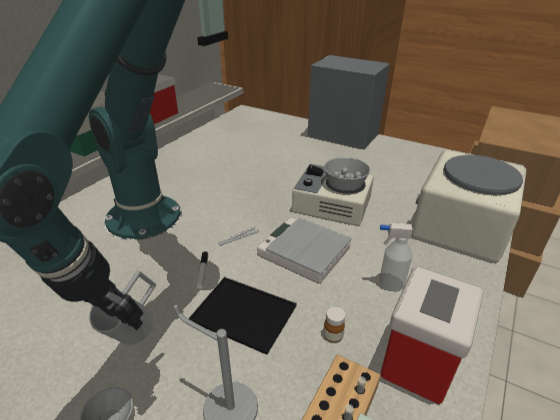

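Call:
carry_out:
  commands:
    - [-1,6,1,-8,0,0,0]
    - [-1,6,1,-8,0,0,0]
    - [-1,3,0,-3,0,0,0]
    - [-1,0,0,0,0,0,0]

```text
time_s: 63.72
tcp_pos: [0.4462, -0.4589, 0.3435]
tool_rot: [-2.848, -0.009, 0.007]
ft_force: [-0.2, -0.3, -2.4]
finger_gap: 0.0654
```

```bash
cat > hk.py <<'E'
from h import *
s=env.state(); M=R.from_rotvec(s['tool_rot']).as_matrix(); Q=s['tcp_pos']+M@[0,0,.146]; u=M[:,2]
# cup axis = -(u) rotated by 10deg about tool x : at grip u=(.,-.174,-.985) y_cup=+y => in tool coords axis/handle
t=np.radians(10.0)
# tool y = -H at grip; axis a and handle h in (toolz,tooly): at grip u=-sin t*h - cos t*a ; y_tool = -cos t*h + sin t*a
a=-np.cos(t)*M[:,2]+np.sin(t)*M[:,1]; h=-np.sin(t)*M[:,2]-np.cos(t)*M[:,1]; c=M[:,0]
print('Q',Q.round(4),'axis',a.round(3),'handle',h.round(3),'theta',np.degrees(np.arccos(a[2])).round(1))
for n,p in [('bar',[.528,-.365,.200]),('tip top',[.498,-.3645,.222])]:
    v=(np.array(p)-Q)*1000; print(n,'rho %.1f (38..64) eta %.1f (26..64) x %.1f'%(v@h,v@a+64,v@c))
E
python3 st.py scene s17.png;  python3 hk.py; python3 -c "
import cv2
i=cv2.imread('pics/s17.png'); cv2.imwrite('pics/s17c.png',cv2.resize(i[230:420,40:260],None,fx=3.5,fy=3,interpolation=2))"
```

```text
63.725 [ 0.4462 -0.4589  0.3435] 0.0654 [[1.0, 0.005, -0.006], [0.007, -0.957, 0.289], [-0.004, -0.289, -0.957]]
grasp pt [ 0.4453 -0.4141  0.1951] tip [ 0.4452 -0.4089  0.1779]
q [ 0.23  0.77  0.87  1.82 -0.77  1.21  1.47]
p146 [ 0.4454 -0.4167  0.2038]
Q [ 0.4453 -0.4168  0.2039] axis [ 0.006 -0.451  0.893] handle [-0.004  0.893  0.451] theta 26.8
bar rho 44.1 (38..64) eta 37.7 (26..64) x 83.1
tip top rho 54.6 (38..64) eta 56.9 (26..64) x 53.0
```

View pics/s17c.png

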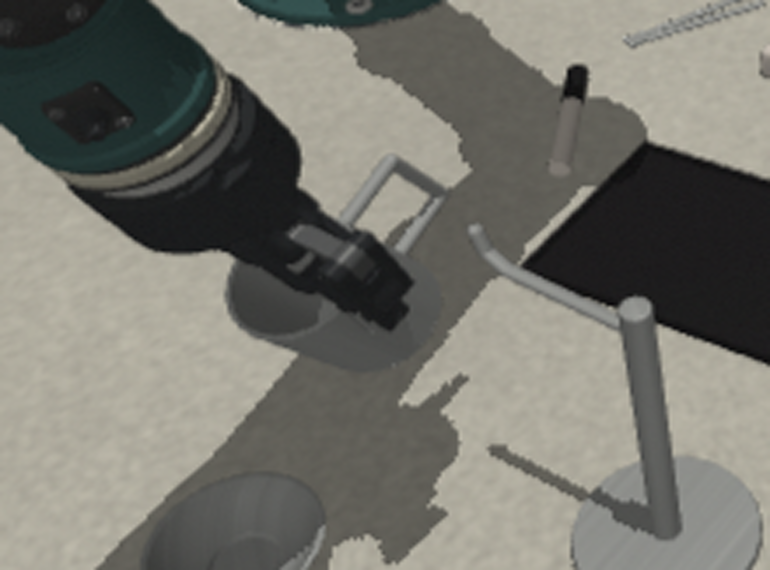

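Call:
carry_out:
  commands:
    - [-1,8,0,0,0,0,0]
    - [-1,9,0,0,0,0,0]
    - [-1,9,0,0,0,0,0]
    - [-1,6,0,0,0,0,0]
    - [-1,0,0,0,0,0,0]

```text
time_s: 64.4
tcp_pos: [0.4809, -0.4591, 0.3443]
tool_rot: [-2.849, -0.01, 0.005]
ft_force: [0.2, 0.3, -2.0]
finger_gap: 0.0656
```

```bash
python3 hk.py; python3 st.py scene s18.png >/dev/null; python3 -c "
import cv2
i=cv2.imread('pics/s18.png'); cv2.imwrite('pics/s18c.png',cv2.resize(i[230:420,40:260],None,fx=3.5,fy=3,interpolation=2))"
```

```text
Q [ 0.4802 -0.417   0.2045] axis [ 0.006 -0.45   0.893] handle [-0.005  0.893  0.45 ] theta 26.7
bar rho 44.2 (38..64) eta 36.8 (26..64) x 48.1
tip top rho 54.7 (38..64) eta 56.1 (26..64) x 18.1
```

View pics/s18c.png

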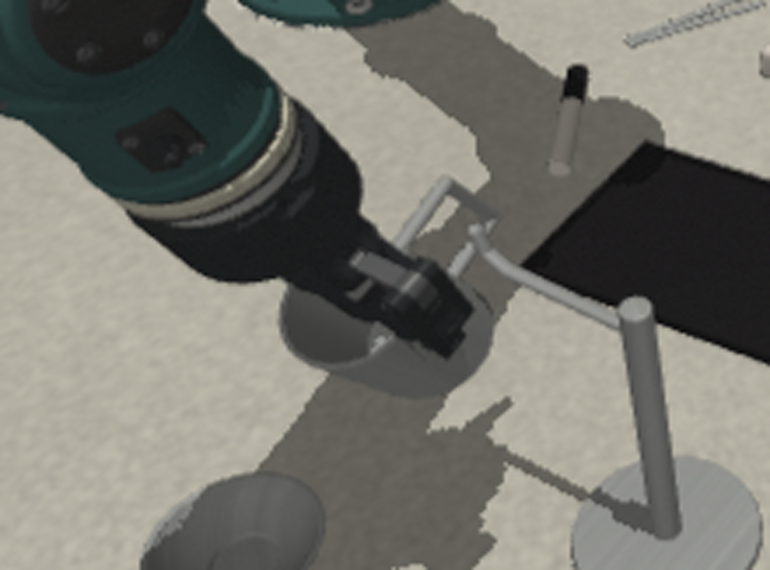

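Call:
carry_out:
  commands:
    - [-1,7,0,0,0,0,0]
    - [-1,7,0,0,0,0,0]
    - [-1,7,0,0,0,0,0]
    - [-1,5,0,0,0,0,0]
    - [-1,0,0,0,0,0,0]

```text
time_s: 65.08
tcp_pos: [0.508, -0.4591, 0.3443]
tool_rot: [-2.849, -0.008, 0.006]
ft_force: [0.2, -0.3, -1.6]
finger_gap: 0.0652
```

```bash
python3 hk.py; python3 st.py scene s19.png >/dev/null; python3 st.py top t19.png >/dev/null; python3 -c "
import cv2
i=cv2.imread('pics/s19.png'); cv2.imwrite('pics/s19c.png',cv2.resize(i[230:420,40:260],None,fx=3.5,fy=3,interpolation=2))"
```

```text
Q [ 0.5073 -0.4171  0.2045] axis [ 0.006 -0.45   0.893] handle [-0.004  0.893  0.45 ] theta 26.8
bar rho 44.4 (38..64) eta 36.7 (26..64) x 21.0
tip top rho 54.9 (38..64) eta 55.9 (26..64) x -9.1
```

View pics/s19c.png

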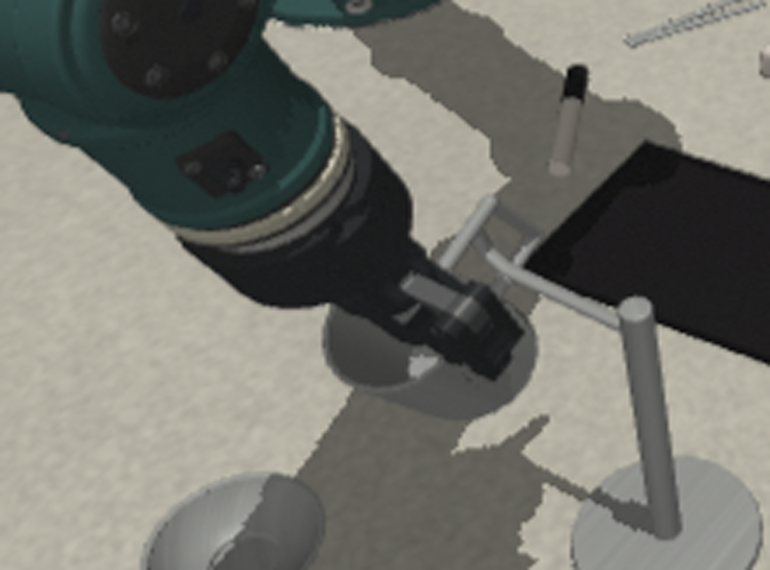

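Call:
carry_out:
  commands:
    - [-1,7,0,0,0,0,0]
    - [-1,7,0,0,0,0,0]
    - [-1,6,0,0,0,0,0]
    - [-1,0,0,0,0,0,0]

```text
time_s: 65.68
tcp_pos: [0.5287, -0.4593, 0.3444]
tool_rot: [-2.849, -0.006, 0.006]
ft_force: [0.1, 0.1, -1.7]
finger_gap: 0.0657
```

```bash
python3 hk.py; cat > hp.py <<'E'
from h import *; import sys
# target: theta, rho, eta of bar -> Q ; print plan rows
th,rho,eta,x,n=map(float,sys.argv[1:]); t=np.radians(th); a=np.array([0,-np.sin(t),np.cos(t)]); h=np.array([0,np.cos(t),np.sin(t)])
Q=np.array([x,-.365,.200])-(eta-64)/1000*a-rho/1000*h; print('Q',Q.round(4))
from plan import plan
plan(th-10,90,Q,int(n))
E
python3 hp.py 62 62 62 .528 10; python3 st.py scene s20.png
```

```text
Q [ 0.528  -0.4172  0.2046] axis [ 0.005 -0.45   0.893] handle [-0.003  0.893  0.45 ] theta 26.8
bar rho 44.6 (38..64) eta 36.4 (26..64) x 0.3
tip top rho 55.0 (38..64) eta 55.7 (26..64) x -29.8
Q [ 0.528  -0.3959  0.1462]
Q now [ 0.528  -0.4172  0.2046] u [-0.005  0.288 -0.958] phi 16.8 x yaw 0.3 xz -0.003
total t [  -0.7  -51.6 -108.3] rot [35.2 -0.1 -0.3] ang 35.2
[-0. -6. -9.] [ 3.5 -0.  -0. ]
[-0. -6. -9.] [ 3.5 -0.  -0. ]
[ -0.  -6. -10.] [ 3.5 -0.  -0. ]
[ -0.  -6. -10.] [ 3.5 -0.  -0. ]
[ -0.  -5. -11.] [ 3.5 -0.  -0. ]
[ -0.  -5. -11.] [ 3.5 -0.  -0. ]
[ -0.  -5. -12.] [ 3.5 -0.  -0. ]
[ -0.  -4. -12.] [ 3.5 -0.  -0. ]
[ -0.  -4. -12.] [ 3.5 -0.  -0. ]
[ -0.  -4. -13.] [ 3.5 -0.  -0. ]
65.675 [ 0.5287 -0.4593  0.3444] 0.0657 [[1.0, 0.004, -0.005], [0.005, -0.958, 0.288], [-0.003, -0.288, -0.958]]
grasp pt [ 0.5279 -0.4146  0.1959] tip [ 0.5278 -0.4094  0.1787]
q [ 0.2   0.83  0.85  1.67 -0.8   1.27  1.35]
p146 [ 0.528  -0.4172  0.2046]
```

Call:
carry_out:
  commands:
    - [-1,0,-6,-8,3.5,0,0]
    - [-1,0,-6,-9,3.5,0,0]
    - [-1,0,-6,-9,3.5,0,0]
    - [-1,0,-6,-10,3.5,0,0]
    - [-1,0,-5,-10,3.5,0,0]
    - [-1,0,0,0,0,0,0]

```text
time_s: 66.47
tcp_pos: [0.5268, -0.49, 0.2975]
tool_rot: [-2.538, -0.004, 0.006]
ft_force: [0.3, 0.1, -1.5]
finger_gap: 0.0657
```

```bash
python3 hk.py; python3 hp.py 62 62 62 .528 5; python3 st.py scene s21.png|tail -2
```

```text
Q [ 0.526  -0.4071  0.1773] axis [ 0.005 -0.702  0.712] handle [-0.     0.712  0.702] theta 44.6
bar rho 46.0 (38..64) eta 50.6 (26..64) x 2.1
tip top rho 61.8 (38..64) eta 65.8 (26..64) x -28.0
Q [ 0.528  -0.3959  0.1462]
Q now [ 0.526  -0.4071  0.1773] u [-0.005  0.568 -0.823] phi 34.6 x yaw 0.2 xz -0.004
total t [  1.2 -20.9 -61.4] rot [17.4 -0.2 -0.3] ang 17.4
[  0.  -5. -11.] [ 3.5 -0.  -0.1]
[  0.  -5. -12.] [ 3.5 -0.  -0.1]
[  0.  -4. -12.] [ 3.5 -0.  -0.1]
[  0.  -4. -13.] [ 3.5 -0.  -0.1]
[  0.  -3. -13.] [ 3.5 -0.  -0.1]
q [ 0.36  0.91  0.72  1.58 -0.84  1.52  1.38]
p146 [ 0.526  -0.4071  0.1773]
```

Call:
carry_out:
  commands:
    - [-1,0,-5,-11,3.5,0,0]
    - [-1,0,-5,-11,3.5,0,0]
    - [-1,0,-4,-12,3.5,0,0]
    - [-1,0,-4,-12,3.5,0,0]
    - [-1,0,-3,-10,3.5,0,0]
    - [-1,0,0,0,0,0,0]

```text
time_s: 67.28
tcp_pos: [0.5288, -0.5104, 0.2459]
tool_rot: [-2.239, -0.01, 0.001]
ft_force: [0.3, 0.3, -2.0]
finger_gap: 0.0655
```

```bash
python3 hk.py; python3 hp.py 66 64 64 .528 2; python3 st.py scene s22.png|tail -2; python3 -c "
import cv2
i=cv2.imread('pics/s22.png'); cv2.imwrite('pics/s22c.png',cv2.resize(i[230:420,40:260],None,fx=3.5,fy=3,interpolation=2))"
```

```text
Q [ 0.5282 -0.3958  0.1555] axis [ 0.005 -0.881  0.474] handle [-0.006  0.474  0.881] theta 61.7
bar rho 53.8 (38..64) eta 57.9 (26..64) x 0.1
tip top rho 73.6 (38..64) eta 67.8 (26..64) x -29.8
Q [ 0.528  -0.391   0.1415]
Q now [ 0.5282 -0.3958  0.1555] u [-0.004  0.785 -0.619] phi 51.7 x yaw 0.4 xz 0.003
total t [ -0.8  -1.6 -22.7] rot [ 4.3  0.2 -0.4] ang 4.3
[ -0.  -1. -11.] [ 2.1  0.1 -0.2]
[ -0.  -1. -11.] [ 2.1  0.1 -0.2]
q [ 0.48  1.02  0.61  1.49 -0.89  1.74  1.39]
p146 [ 0.5282 -0.3958  0.1555]
```

View pics/s22c.png

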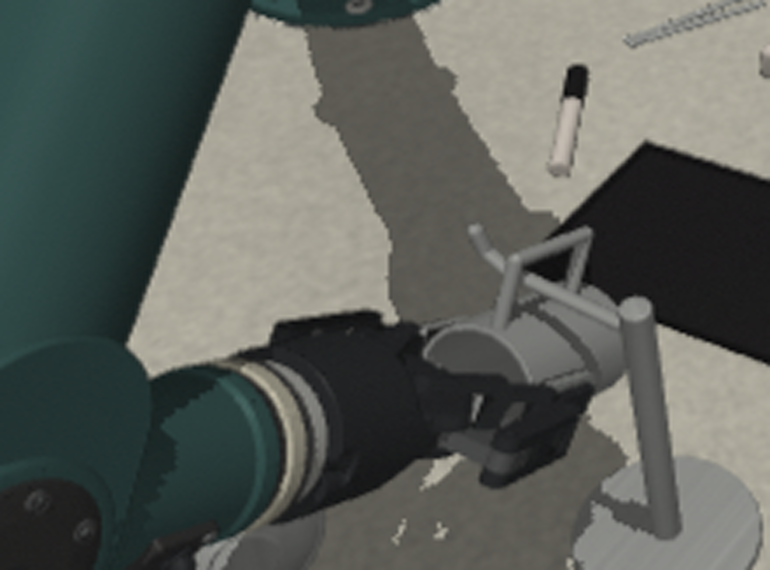

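Call:
carry_out:
  commands:
    - [-1,0,0,-4,1,0,0]
    - [-1,0,0,-4,1,0,0]
    - [-1,0,0,-3,0.5,0,0]
    - [-1,0,0,0,0,0,0]

```text
time_s: 67.82
tcp_pos: [0.5301, -0.5097, 0.2373]
tool_rot: [-2.198, -0.013, -0.001]
ft_force: [-0.1, -0.2, -1.4]
finger_gap: 0.0653
```

```bash
python3 hk.py; python3 st.py top t22.png|tail -2
```

```text
Q [ 0.5295 -0.3915  0.1517] axis [ 0.006 -0.899  0.437] handle [-0.009  0.437  0.899] theta 64.1
bar rho 55.1 (38..64) eta 61.3 (26..64) x -1.0
tip top rho 75.3 (38..64) eta 70.3 (26..64) x -30.9
q [ 0.49  1.03  0.59  1.49 -0.89  1.77  1.4 ]
p146 [ 0.5295 -0.3915  0.1517]
```

View pics/t22.png

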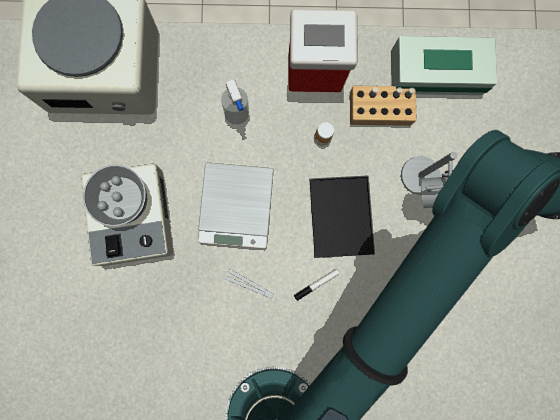

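Call:
carry_out:
  commands:
    - [-1,0,-1,-3,0,0,0]
    - [-1,0,-1,-3,0,0,0]
    - [-1,0,0,0,0,0,0]

```text
time_s: 68.25
tcp_pos: [0.5302, -0.5117, 0.2316]
tool_rot: [-2.196, -0.014, -0.002]
ft_force: [0.1, 0.6, -1.2]
finger_gap: 0.0659
```

```bash
python3 hk.py; python3 st.py|tail -1
```

```text
Q [ 0.5296 -0.3934  0.1461] axis [ 0.006 -0.9    0.436] handle [-0.01   0.436  0.9  ] theta 64.2
bar rho 60.9 (38..64) eta 62.0 (26..64) x -1.0
tip top rho 81.2 (38..64) eta 70.9 (26..64) x -30.9
p146 [ 0.5296 -0.3934  0.1461]
```

Call:
carry_out:
  commands:
    - [-1,0,0,-2,0,0,0]
    - [-1,0,0,-1,0,0,0]
    - [-1,0,0,0,0,0,0]

```text
time_s: 68.62
tcp_pos: [0.5303, -0.5115, 0.2306]
tool_rot: [-2.192, -0.016, -0.003]
ft_force: [-0.9, 1.1, 1.0]
finger_gap: 0.0657
```

```bash
python3 hk.py; python3 st.py|tail -1
```

```text
Q [ 0.5298 -0.3927  0.1456] axis [ 0.006 -0.902  0.432] handle [-0.012  0.432  0.902] theta 64.4
bar rho 61.0 (38..64) eta 62.5 (26..64) x -1.1
tip top rho 81.4 (38..64) eta 71.3 (26..64) x -30.9
p146 [ 0.5298 -0.3927  0.1456]
```

Call:
carry_out:
  commands:
    - [0.6,0,0,0,0,0,0]
    - [0.65,0,0,0,0,0,0]
    - [0.7,0,0,0,0,0,0]
    - [0.75,0,0,0,0,0,0]
    - [0.8,0,0,0,0,0,0]
    - [0.8,0,0,0,0,0,0]
    - [0.8,0,0,0,0,0,0]
    - [0.8,0,0,0,0,0,0]

```text
time_s: 69.62
tcp_pos: [0.5303, -0.512, 0.2294]
tool_rot: [-2.196, -0.014, -0.003]
ft_force: [0.1, -0.8, 0.3]
finger_gap: 0.0771
```

```bash
python3 st.py scene s23.png; python3 -c "
import cv2
i=cv2.imread('pics/s23.png'); cv2.imwrite('pics/s23c.png',cv2.resize(i[230:420,40:260],None,fx=3.5,fy=3,interpolation=2))"; python3 st.py wrist w31.png >/dev/null
```

```text
69.625 [ 0.5303 -0.512   0.2294] 0.0771 [[1.0, 0.011, -0.003], [0.009, -0.585, 0.811], [0.007, -0.811, -0.585]]
grasp pt [ 0.5298 -0.3863  0.1387] tip [ 0.5297 -0.3717  0.1282]
q [ 0.49  1.04  0.59  1.48 -0.9   1.76  1.4 ]
p146 [ 0.5298 -0.3936  0.144 ]
```

View pics/s23c.png

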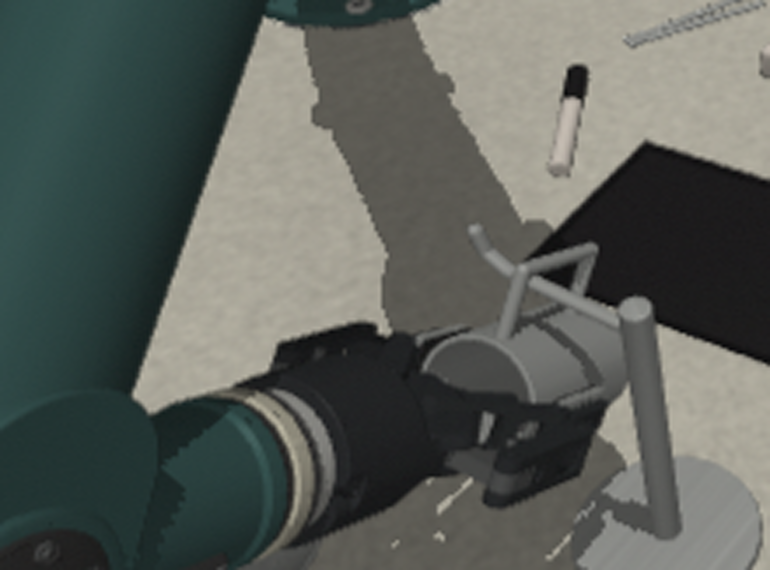

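View pics/w31.png

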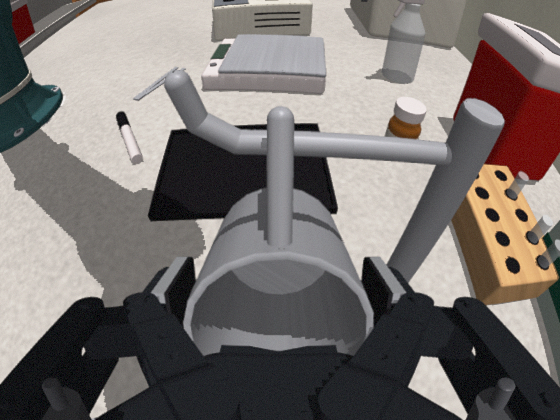

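Call:
carry_out:
  commands:
    - [0.85,0,-4,3,0,0,0]
    - [0.85,0,-8,6,0,0,0]
    - [0.85,0,-12,9,0,0,0]
    - [0.85,0,-16,12,0,0,0]
    - [0.85,0,-16,12,0,0,0]
    - [0.85,0,-16,12,0,0,0]
    - [0.85,0,-10,15,0,0,0]
    - [0.85,0,0,30,0,0,0]
    - [0.85,0,0,30,0,0,0]
    - [0.85,0,0,0,0,0,0]

```text
time_s: 70.97
tcp_pos: [0.5286, -0.601, 0.3715]
tool_rot: [-2.202, -0.014, -0.006]
ft_force: [-0.4, -0.3, 0.5]
finger_gap: 0.079
```

```bash
python3 st.py scene s24.png; python3 st.py wrist w32.png >/dev/null
```

```text
70.975 [ 0.5286 -0.601   0.3715] 0.079 [[1.0, 0.012, -0.001], [0.008, -0.59, 0.808], [0.009, -0.807, -0.59]]
grasp pt [ 0.5285 -0.4759  0.28  ] tip [ 0.5285 -0.4613  0.2694]
q [ 0.59  0.97  0.62  1.23 -0.85  2.01  1.27]
p146 [ 0.5285 -0.4831  0.2853]
```

View pics/s24.png

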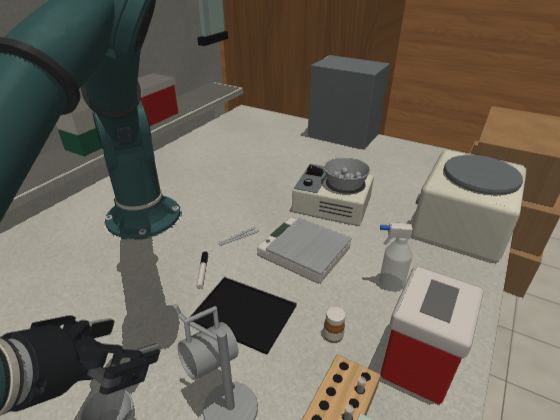

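View pics/w32.png

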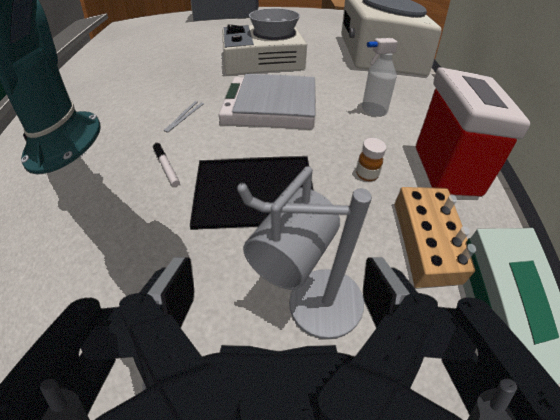

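```bash
python3 - <<'E'
from h import *
d=dict(np.load('pics/t15.png.npz')); im=d['img']; P=cloud(d)
g=cv2.cvtColor(im,cv2.COLOR_BGR2GRAY)
m=(g<45).astype(np.uint8); mm=np.zeros_like(m); mm[228:265,98:130]=m[228:265,98:130]
cs=[c for c in cv2.findContours(mm,0,2)[0] if cv2.contourArea(c)>30]
for c in cs:
    r=cv2.minAreaRect(c); print(r,[onz(d,*p,.1).round(4)[:2].tolist() for p in cv2.boxPoints(r)])
print(P[232:264:2,104:124:3,2].round(3))
# housing yaw from grey panel / housing edge: top z=.085
k=(P[...,2]>.078)&(P[...,2]<.09); vv,uu=np.mgrid[:420,:560]; k&=(uu>75)&(uu<180)&(vv>155)&(vv<275)
pts=P[k][:,:2].astype(np.float32); r=cv2.minAreaRect((pts*1000)); print('housing',r,cv2.boxPoints(r).round(0).tolist())
a=cv2.resize(im[225:270,95:140],None,fx=12,fy=12,interpolation=cv2.INTER_CUBIC); cv2.imwrite('pics/sw.png',a)
E
```

```text
((112.87804412841797, 245.9024200439453), (21.644580841064453, 14.576961517333984), 83.6598129272461) [[0.4222, 0.3962], [0.4263, 0.3633], [0.3771, 0.3555], [0.3731, 0.3882]]
[[0.085 0.085 0.088 0.09  0.085 0.089 0.085]
 [0.087 0.089 0.091 0.088 0.092 0.09  0.087]
 [0.085 0.1   0.101 0.099 0.101 0.089 0.091]
 [0.089 0.101 0.101 0.102 0.103 0.089 0.089]
 [0.088 0.103 0.1   0.102 0.103 0.091 0.089]
 [1.196 0.099 0.101 0.103 0.106 0.09  0.089]
 [0.089 0.101 0.105 0.102 0.107 0.091 0.087]
 [0.088 0.103 0.105 0.105 0.101 0.087 0.091]
 [0.087 0.101 0.103 0.107 0.106 0.091 0.092]
 [0.088 0.109 0.108 0.109 0.107 0.089 0.088]
 [0.083 0.107 0.109 0.109 0.108 0.096 0.092]
 [0.087 0.11  0.109 0.106 0.108 0.089 0.089]
 [0.088 0.093 0.092 0.089 0.084 0.089 0.086]
 [0.086 0.09  0.087 0.089 0.091 0.088 0.089]
 [0.087 0.089 0.084 0.083 0.086 0.086 1.196]
 [0.085 0.089 0.084 0.08  0.076 0.06  0.043]]
housing ((477.04583740234375, 359.33477783203125), (219.84222412109375, 180.50563049316406), 9.593597412109375) [[354.0, 430.0], [384.0, 252.0], [600.0, 289.0], [570.0, 467.0]]
```

View pics/sw.png

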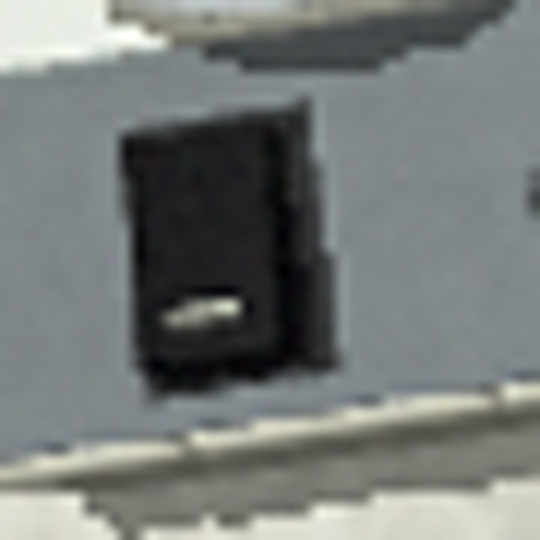

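Call:
carry_out:
  commands:
    - [0,0,10,30,-8,0,0]
    - [-1,0,10,20,-8,0,0]
    - [-1,0,10,10,-8,0,0]
    - [-1,0,10,5,-8,0,0]
    - [-1,0,10,0,-8,0,0]
    - [-1,0,10,0,-8,0,0]
    - [-1,0,10,0,-6,0,0]
    - [-1,0,0,0,0,0,0]

```text
time_s: 72.08
tcp_pos: [0.5302, -0.522, 0.4234]
tool_rot: [3.131, 0.015, -0.014]
ft_force: [0.5, 0.4, -0.3]
finger_gap: 0.0
```

```bash
python3 - <<'E'
from h import *
d=dict(np.load('pics/t15.png.npz')); P=cloud(d)
vv,uu=np.mgrid[:420,:560]; k=(uu>100)&(uu<122)&(vv>228)&(vv<262)&(P[...,2]>.0965)&(P[...,2]<.115)
e=np.array([np.cos(np.radians(9.6)),np.sin(np.radians(9.6))]); f=np.array([-e[1],e[0]])
p=P[k]; X=p[:,:2]@e; Y=p[:,:2]@f
x0,x1=np.percentile(X,[1,99]);y0,y1=np.percentile(Y,[2,98]); print(len(p),x0,x1,y0,y1)
c=e*(x0+x1)/2+f*(y0+y1)/2; print('pivot',c,'near',c-15.5e-3*e, 'alt from near end', e*(x0+.0075)+f*(y0+y1)/2)
print('mark',onz(d,112.1,251,.107))
print(np.polyfit(X,p[:,2],1))
E
python3 st.py wrist w33.png
```

```text
250 0.43631916473827265 0.48108159278461576 0.291794301551308 0.3184275900783102
pivot [0.40139379 0.37733507] near [0.38611085 0.37475016] alt from near end [0.38672097 0.37485335]
mark [0.38769633 0.37479087 0.107     ]
[-0.19044072  0.1915259 ]
72.075 [ 0.5302 -0.522   0.4234] 0.0 [[1.0, 0.01, -0.009], [0.01, -1.0, -0.01], [-0.009, 0.01, -1.0]]
grasp pt [ 0.5288 -0.5236  0.2685] tip [ 0.5287 -0.5238  0.2505]
q [ 0.19  0.78  0.93  1.57 -0.66  1.13  1.28]
p146 [ 0.5289 -0.5235  0.2775]
```

Call:
carry_out:
  commands:
    - [-1,0,5,30,0,0,0]
    - [-1,-5,25,10,0,0,5]
    - [-1,-7,44,0,0,0,6]
    - [-1,-7,44,0,0,0,6]
    - [-1,-7,44,0,0,0,6]
    - [-1,-7,44,0,0,0,6]
    - [-1,-7,44,0,0,0,6]
    - [-1,-7,44,0,0,0,6]
    - [-1,-7,44,0,0,0,6]
    - [-1,-7,44,0,0,0,6]
    - [-1,-7,44,0,0,0,6]
    - [-1,-7,44,0,0,0,6]
    - [-1,-7,44,0,0,0,6]
    - [-1,-7,44,0,0,0,6]
    - [-1,-7,44,0,0,0,6]
    - [-1,-7,44,0,0,0,6]
    - [-1,-7,44,0,0,0,6]
    - [-1,-7,44,0,0,0,4]
    - [-1,-5,25,0,0,0,0]
    - [-1,0,0,0,0,0,0]

```text
time_s: 74.62
tcp_pos: [0.402, 0.2443, 0.4648]
tool_rot: [1.994, 2.421, -0.023]
ft_force: [0.3, -1.2, 0.0]
finger_gap: -0.0002
```

```bash
python3 st.py wrist w34.png; python3 st.py top t24.png >/dev/null
```

```text
74.625 [0.402  0.2443 0.4648] -0.0002 [[-0.191, 0.981, -0.006], [0.981, 0.191, -0.015], [-0.013, -0.008, -1.0]]
grasp pt [0.4011 0.242  0.3098] tip [0.401  0.2418 0.2918]
q [-1.15  0.22  0.6   2.11 -0.15  0.86  1.31]
p146 [0.4011 0.2422 0.3188]
```

View pics/t24.png

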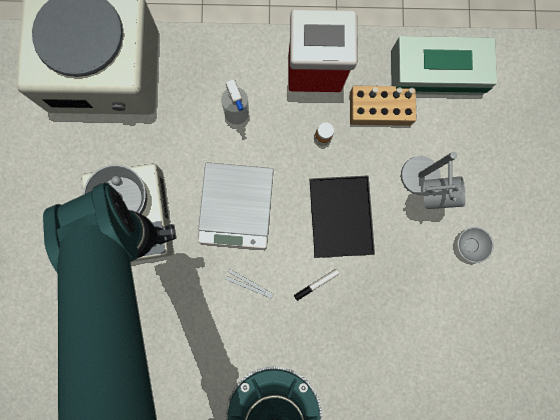

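Call:
carry_out:
  commands:
    - [-1,-3,25,0,0,0,0]
    - [-1,-4,35,-10,0,0,0]
    - [-1,-4,35,-20,0,0,0]
    - [-1,-3,25,-30,0,0,0]
    - [-1,0,10,-30,0,0,0]
    - [-1,0,0,-30,0,0,0]
    - [-1,0,0,0,0,0,0]

```text
time_s: 75.6
tcp_pos: [0.3954, 0.362, 0.3436]
tool_rot: [2.029, 2.389, -0.025]
ft_force: [0.6, 0.7, 0.0]
finger_gap: 0.0
```

```bash
python3 st.py wrist w35.png
```

```text
75.6 [0.3954 0.362  0.3436] 0.0 [[-0.162, 0.987, -0.005], [0.987, 0.162, -0.017], [-0.016, -0.008, -1.0]]
grasp pt [0.3946 0.3594 0.1886] tip [0.3945 0.3591 0.1706]
q [-1.17  0.48  0.47  2.1  -0.34  0.65  1.26]
p146 [0.3947 0.3596 0.1976]
```

View pics/w35.png

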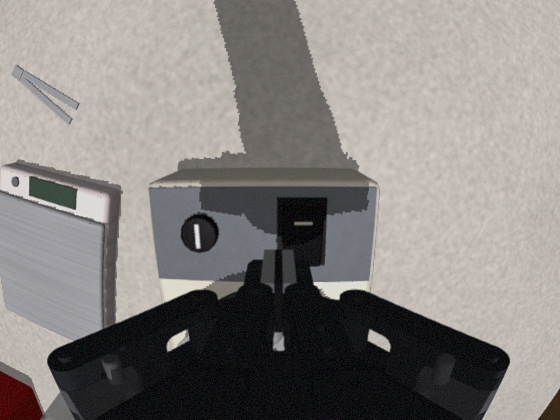

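Call:
carry_out:
  commands:
    - [-1,-7,15,0,0,0,0]
    - [-1,0,0,-20,0,0,0]
    - [-1,0,0,-15,0,0,0]
    - [-1,0,0,0,0,0,0]

```text
time_s: 76.15
tcp_pos: [0.3905, 0.3799, 0.3141]
tool_rot: [2.033, 2.387, -0.004]
ft_force: [0.4, 0.6, -0.4]
finger_gap: -0.0
```

```bash
python3 st.py; python3 -c "
from h import *
d=dict(np.load('pics/w35.png.npz')); print(wonz(d,303,224,.108), wonz(d,303,263,.101))"
```

```text
76.15 [0.3905 0.3799 0.3141] -0.0 [[-0.159, 0.987, 0.003], [0.987, 0.159, -0.006], [-0.006, 0.002, -1.0]]
grasp pt [0.3909 0.379  0.1591] tip [0.391  0.3789 0.1411]
q [-1.17  0.53  0.43  2.1  -0.38  0.59  1.26]
p146 [0.3909 0.3791 0.1681]
[0.3897 0.3752 0.108 ] [0.4202 0.3814 0.101 ]
```

Call:
carry_out:
  commands:
    - [-1,-4,-4,-10,0,0,0]
    - [-1,0,0,-10,0,0,0]
    - [-1,0,0,-4,0,0,0]
    - [-1,0,0,0,0,0,0]

```text
time_s: 76.65
tcp_pos: [0.3864, 0.3759, 0.2897]
tool_rot: [2.033, 2.387, -0.001]
ft_force: [-0.5, 0.5, -0.2]
finger_gap: 0.0002
```

```bash
python3 st.py
```

```text
76.65 [0.3864 0.3759 0.2897] 0.0002 [[-0.159, 0.987, 0.004], [0.987, 0.159, -0.004], [-0.005, 0.003, -1.0]]
grasp pt [0.387  0.3752 0.1347] tip [0.3871 0.3752 0.1167]
q [-1.15  0.56  0.4   2.13 -0.41  0.53  1.29]
p146 [0.387  0.3753 0.1437]
```

Call:
carry_out:
  commands:
    - [-1,0,0,-4,0,0,0]
    - [-1,0,0,-4,0,0,0]
    - [-1,0,0,-3,0,0,0]
    - [-1,0,0,0,0,0,0]

```text
time_s: 77.15
tcp_pos: [0.3862, 0.376, 0.2783]
tool_rot: [2.034, 2.388, -0.002]
ft_force: [0.4, -0.9, 0.8]
finger_gap: 0.0002
```

Call:
carry_out:
  commands:
    - [-1,0,0,-3,0,0,0]
    - [-1,0,0,-3,0,0,0]
    - [-1,0,0,0,0,0,0]

```text
time_s: 77.53
tcp_pos: [0.3863, 0.3758, 0.275]
tool_rot: [2.037, 2.39, -0.003]
ft_force: [-1.0, -1.0, 3.0]
finger_gap: 0.0001
```

Contact (3 N). Press further.

Call:
carry_out:
  commands:
    - [-1,0,0,-3,0,0,0]
    - [-1,0,0,-3,0,0,0]
    - [-1,0,0,-3,0,0,0]
    - [-1,0,0,0,0,0,0]

```text
time_s: 78.03
tcp_pos: [0.3873, 0.3746, 0.2754]
tool_rot: [-2.036, -2.384, -0.001]
ft_force: [-0.2, -0.3, 0.2]
finger_gap: 0.0001
```

```bash
python3 st.py wrist w36.png
```

```text
78.025 [0.3873 0.3746 0.2754] 0.0001 [[-0.156, 0.988, -0.005], [0.988, 0.156, 0.005], [0.005, -0.004, -1.0]]
grasp pt [0.3866 0.3753 0.1204] tip [0.3865 0.3754 0.1024]
q [-1.12  0.58  0.36  2.13 -0.44  0.5   1.31]
p146 [0.3866 0.3753 0.1294]
```

View pics/w36.png

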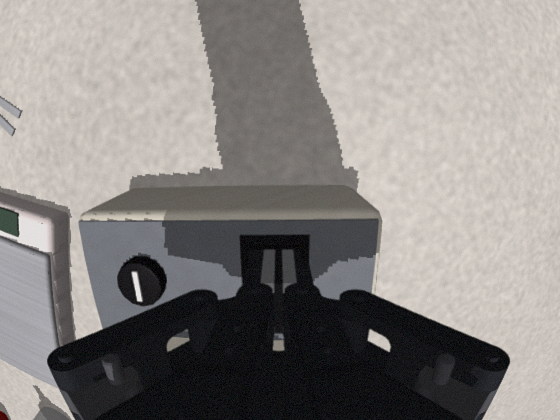

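Call:
carry_out:
  commands:
    - [-1,0,0,15,0,0,0]
    - [-1,0,0,25,0,0,0]
    - [-1,-15,0,30,0,0,0]
    - [-1,-10,-30,30,0,0,0]
    - [-1,0,-50,30,0,0,0]
    - [-1,0,-50,10,0,0,0]
    - [-1,0,-50,0,0,0,0]
    - [-1,0,-50,0,0,0,0]
    - [-1,0,-40,0,0,0,0]
    - [-1,0,0,0,0,0,0]

```text
time_s: 79.32
tcp_pos: [0.3636, 0.0982, 0.4236]
tool_rot: [2.041, 2.388, 0.025]
ft_force: [0.2, 0.4, 1.0]
finger_gap: -0.0003
```

```bash
python3 st.py top t25.png; python3 - <<'E'
from h import *
d=dict(np.load('pics/t25.png.npz')); P=cloud(d); im=d['img']
vv,uu=np.mgrid[:420,:560]; k=(uu>100)&(uu<122)&(vv>228)&(vv<262)&(P[...,2]>.095)&(P[...,2]<.115)
e=np.array([np.cos(np.radians(9.6)),np.sin(np.radians(9.6))]); p=P[k]; X=p[:,:2]@e
print(np.polyfit(X,p[:,2],1))
cv2.imwrite('pics/sw2.png',cv2.resize(im[150:270,70:190],None,fx=5,fy=5,interpolation=cv2.INTER_CUBIC))
E
```

```text
79.325 [0.3636 0.0982 0.4236] -0.0003 [[-0.156, 0.988, 0.01], [0.988, 0.156, 0.012], [0.01, 0.012, -1.0]]
grasp pt [0.3652 0.1001 0.2686] tip [0.3654 0.1003 0.2506]
q [-0.98  0.13  0.67  2.34 -0.14  0.69  1.53]
p146 [0.3651 0.1    0.2776]
[0.19918479 0.01273024]
```

View pics/sw2.png

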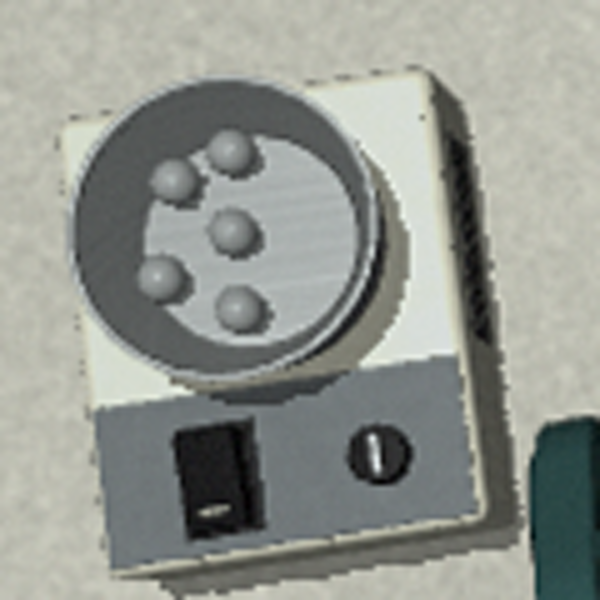

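View pics/t25.png

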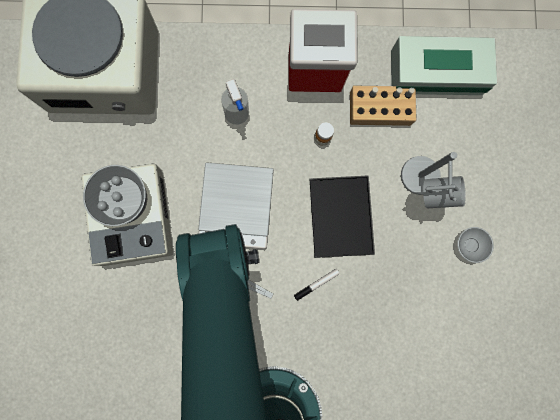

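```bash
python3 st.py scene s30.png >/dev/null; python3 -c "
import cv2
a=cv2.imread('pics/t24.png');b=cv2.imread('pics/t25.png');print(cv2.absdiff(a,b)[140:240,400:500].max())"
```

```text
89
```

View pics/s30.png

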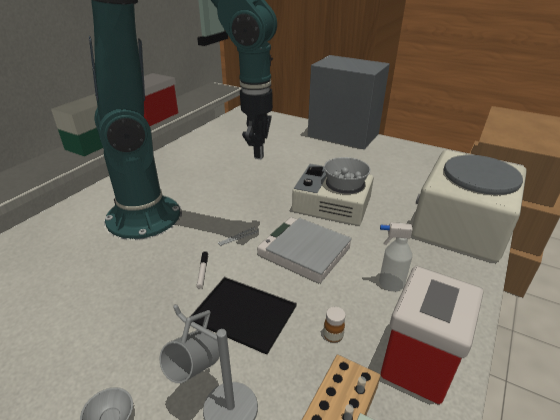

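Call:
carry_out:
  commands:
    - [-1,0,0,0,0,0,0]
    - [-1,0,0,0,0,0,0]
    - [-1,0,0,0,0,0,0]
    - [-1,0,0,0,0,0,0]
    - [-1,0,0,0,0,0,0]
    - [-1,0,0,0,0,0,0]
    - [-1,0,0,0,0,0,0]
    - [-1,0,0,0,0,0,0]
    - [-1,0,0,0,0,0,0]
    - [-1,0,0,0,0,0,0]
    - [-1,0,0,0,0,0,0]
    - [-1,0,0,0,0,0,0]

```text
time_s: 80.92
tcp_pos: [0.3648, 0.1046, 0.4237]
tool_rot: [2.025, 2.399, 0.026]
ft_force: [-0.3, 0.7, 0.3]
finger_gap: -0.0002
```

```bash
python3 st.py top t26.png; python3 -c "
import cv2
a=cv2.imread('pics/t25.png');b=cv2.imread('pics/t26.png');i=cv2.imread('pics/t24.png')
for s in [(140,240,400,500),(155,265,80,175)]: 
  for x in (a,i): print(cv2.absdiff(x,b)[s[0]:s[1],s[2]:s[3]].mean().round(2),(cv2.absdiff(x,b)[s[0]:s[1],s[2]:s[3]].max(2)>30).sum())
cv2.imwrite('pics/t26c.png',cv2.resize(b[130:270,390:510],None,fx=4,fy=4))"
```

```text
80.925 [0.3648 0.1046 0.4237] -0.0002 [[-0.168, 0.986, 0.012], [0.986, 0.168, 0.012], [0.01, 0.014, -1.0]]
grasp pt [0.3667 0.1064 0.2687] tip [0.3669 0.1066 0.2507]
q [-0.99  0.14  0.67  2.34 -0.14  0.69  1.52]
p146 [0.3666 0.1063 0.2777]
1.32 0
2.08 72
2.34 124
40.82 4806
```

View pics/t26c.png

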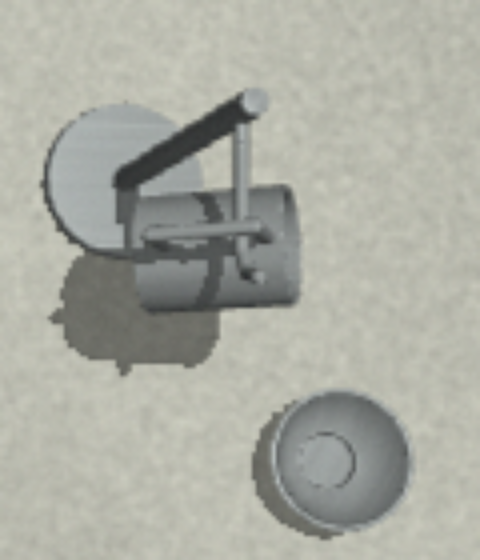

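```bash
python3 -c "
import cv2
b=cv2.imread('pics/t26.png')
cv2.imwrite('pics/t26m.png',cv2.resize(b[150:270,70:190],None,fx=4,fy=4))"
```

```text
(no output)
```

View pics/t26m.png

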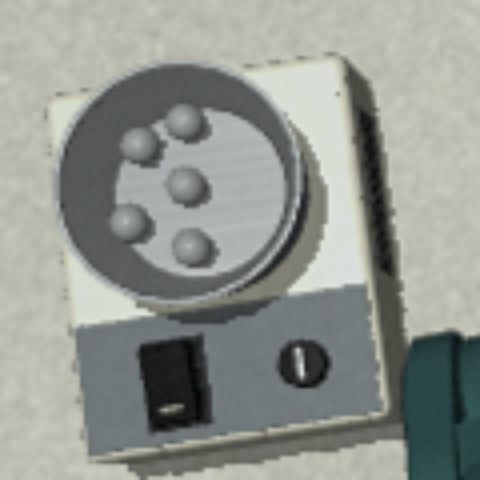

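The difference was only the arm's edge entering the compared area. All five balls are in the bowl, the rocker is down and the cup is at rest, so I am handing the job in.

```bash
python3 -c "
from rig import env
print(env.sign_off())"
```

```text
the job is handed in; nothing more can be done
None
```

I put all five balls in the cup one at a time, carried the cup to the mill and poured them into the bowl. I then hung the empty cup by its handle on the hook and switched the mill on last. The job was handed in at about 81 s.

**Pour:** By calculation, the lip was about 16–24 mm above the bowl rim while the balls left the cup. It could not go lower because the gripper body had to clear the rim. Before I tilted it, the upright cup had been lowered until its bottom was at about rim height.

**Last checks:**
- **Balls:** the top camera showed all five in the bowl.
- **Switch:** the rocker's slope reversed, from −0.19 to +0.20, so it is on. The force reading at the end of the press was ambiguous, so I relied on that depth check.
- **Cup:** it hangs threaded on the hook. It moved a little after release and showed no change between the last two pictures, about 1.5 s apart.
- **Bench:** nothing else looked moved, and the gripper was clear of everything. I saw no ball or cup knocked aside during the run.

One late image comparison showed a change near the mill. On inspection it was only the edge of the arm in view.

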